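Rehang the lift-off guard on the baggage-room hand press

TASK

Lift the press guard out of the wooden rest and hang it, standing open, on the two upright hinge pintles of the hand press, lowering it gently until both sockets are fully home. Then swing it shut until the roller catch holds it against the stop post. Do not force it, and leave the other things on the table where they are.

Things in the scene. Friction and masses are not known exactly. Their poses are not given: they have to be found in the camera images.
- press: Fixed cast-iron hand press with round ram and lever, base 120 x 280 mm, 420 mm tall. Origin on the table under the base's middle, z up, front towards its -x. In its frame, mm: a 12 mm thick bar across the front (x -200 to -90, y -120 to 120) carries a hinge post at y 80 and a stop post at y -82. Head and ram guide: x > -64, from z 215 up. Shut plane of the guard: x -165.
- press_hinge (a point): Middle of where the hinge axis can be: press x -165, y 80, z 30 (height of the hung guard's lower edge). The post is clamped through a slotted foot: the true axis, fixed in each run, stands anywhere up to 14 mm before or behind this point along press x (y and z true). Find it by eye or by feel. Post: 16 mm square, middle 30 mm behind the axis (+x), up to z 134.
- press_pintle_low (a point): Lower pintle's foot, with the same unknown of up to 14 mm along press x: press x -165, y 80, z 46. Upright round steel pin, 9 mm across, 16 mm long (tip at z 62, 0.5 mm chamfer), on a 16 mm round shoulder at the end of an 8 mm thick arm from the post behind. The sockets' lower ends bear on the shoulders when fully home.
- press_pintle_high (a point): Upper pintle's foot, straight above the lower one: press z 134, tip at z 150; same pin, shoulder, arm and the same unknown of up to 14 mm along press x.
- press_stop (a point): Face of the rubber buffer (14 mm round, yields 3 mm under about 12 N) on the stop post, press x -159, y -78, z 95; post face 3 mm behind it, y -94 to -70, up to z 178. The shut guard's back bears on it. A tab (z 178 to 184, x -179 to -136, y -96 to -68) hangs over the shut guard's free corner: it cannot be lowered in while shut, but when fully home swings in 8 mm under the tab.
- press_catch (a point): Roller catch beside the stop post: front of an upright steel roller, 18 mm across, 18 mm tall, at press x -176, y -80, z 95, on a sprung plunger in a housing at y -100 to -126. It stands 4 mm into the path of the guard's free edge and yields along -y. Pushing the guard past it takes about 3 to 8 N at 110 mm from the hinge axis; it then springs out before the edge and holds the guard on the stop.
- guard: Loose press guard, 0.3 to 0.55 kg: frame of 12 mm thick steel bar with clear 4 mm pane, two socket tubes on one upright edge. Origin on the socket axis at the level of the lower edge, z up, x to the free edge, y across the thickness. Frame x 14 to 164, y -6 to 6, z 0 to 140; flat top rail z 114 to 140, bottom rail z 0 to 14, stiles 14 mm. Centre of mass about x 85, z 70.
- guard_socket_low (a point): Centre of the lower end of the lower socket tube (guard x 0, y 0, z 16). Tubes: upright, 20 mm long, 20 mm outside, 11.4 mm bore, open at both ends. Hung and shut, guard x points along press -y; swung open a right angle, along press -x (it opens forward, away from the press).
- guard_socket_high (a point): Centre of the lower end of the upper socket tube (guard x 0, y 0, z 104).
- guard_edge (a point): Middle of the guard's free edge (guard x 164, y 0, z 70).
- guard_grip (a point): Middle of the guard's top rail above its centre of mass (guard x 75, y 0, z 127; 13 mm below the top).
- rest: Fixed grooved beech rest that holds the guard upright: 110 mm (x) by 80 mm (y), 48 mm tall; groove along x through its middle, 18 mm wide, floor at z 12. Origin under its middle. At the start the guard's x axis lies along the rest's x and the socket axis is at rest x -89.
- rivet_tin: Bystander: round copper tin, 71 mm across, 48 mm tall, beside the rest. Origin under its middle.
- corner_cap_a: Bystander: tarnished brass luggage corner cap, three plates 34 mm square, beside the rest. Origin under its middle.
- corner_cap_b: Bystander: the same kind of corner cap, lying on the press's anvil disc under the ram. Origin under its middle.
- zip_housing: Bystander: cream plastic zipper pull housing, 46 x 26 x 16 mm. Origin under its middle.
- mallet: Bystander: grey rubber mallet lying down, head 85 mm wide and 56 mm thick, wooden handle 240 mm. Origin on the table under the head.
- case_wheel: Bystander: suitcase wheel lying flat, 50 mm across, 24 mm tall. Origin under its middle.
- screwdriver: Bystander: screwdriver lying down.
Things that resemble listed ones, but are neither listed nor needed, are in the scene too. Leave any yellow look-alike of the guard alone.

How it is judged:
By the outcome, as a careful person would: the job done as asked, in the order asked, and still so for the second after the job is handed in, with the robot touching nothing.
It also fails if it takes over 72 s, if anything falls off the work surface, if the arm or the gripper's body presses on something with over 40 N, if the wrist force passes 120 N, or if a joint passes its speed limit or range.

ROBOT

A 6-joint arm with a two-finger parallel gripper is mounted at the origin on the work surface. World frame = base frame: x ahead of the robot, y to its left, z up, the work surface at z = 0. Lengths are in m, angles in rad, forces in N, time in s.
With the tool pointing down it reaches from about 0.25 to 0.775 m from the base axis. Payload 4 kg.
Tool frame: the origin (TCP) lies on the centre line of the jaws, within the pads' length; the fingertips stand 8 mm ahead of it and the grasp point (between the pads) lies 11 mm behind it; z points along the fingers, y is the direction in which the jaws open and shut (so a half turn about z gives the same grasp; the last joint's range is limited). The gripper opens to 94 mm and grips with 3 to 60 N. Pads are 16 mm wide; open, the fingers measure 119 mm over their backs; the gripper's body (75 mm by 177 mm) begins 78 mm behind the grasp point.
Start: joints at [1.14, 0.087, 1.371, -0, 1.684, -0.103], TCP at [0.177, 0.521, 0.193] pointing down, gripper open.
Joint ranges: [-3.1, 3.1], [-0.76, 2.03], [0.27, 2.55], [-1.08, 4.22], [0.17, 2.65], [-2.57, 2.57]. Speed limits (rad/s): [2.79, 2.79, 3.14, 3.14, 3.14, 3.14].

INTERFACE

Orientations are given as [roll, pitch, yaw] about the fixed x, y, z axes, in that order (R = Rz(yaw) Ry(pitch) Rx(roll)).
In Python, from bench import robot, cams, close_job gives the robot as it stands.
- The arm moves only by the tool arm_command, never from a script. Its argument "plan" is one flat list of numbers, 7 for each row, row after row: the shift along the tool's x, y, z in cm, then the turn, a rotation vector about the tool's x, y, z in degrees, then the closure, from 0 (fully open) to 1 (shut). A call has 1 to 8 rows; each row shifts and turns the commanded pose from where the row before left it, along the tool's axes as they then stand; what a row does not reach is not made up. A row lasts 1/8 s, in which the tool goes at most 62.5 mm and 10.7 degrees, less where a joint would pass 70% of its speed; a pose out of reach is approached as far as the arm can. A call with a gripper value outside its range is refused whole. The fingers move at their own pace and stop on an object; the grip force is fixed at half the most. Time passes only in rows, so rows that do not move let the fingers close. It gives the time, the measured TCP pose, the force and the opening at its end, in the units of the state.
- robot.get_obs(): the state, without advancing time (a new reading comes with each control period).
- cams.snapshot(name): name is "side" or "top"; returns a dict with "pixels" (384x512x3 uint8, red, green, blue), "fov_y" (degrees; the focal length in pixels is half the picture's height over the tangent of half this angle, whatever the lens; pixels are square), "cx", "cy" (the principal point, pixels), "k1" (the pictures are not rectified: a ray, as slopes to the right and down, at radius r is drawn at 1 + k1 r^2 times it, then the intrinsics apply), "camera_from_world" (4x4, takes a point from world to camera coordinates). Camera axes: x right, y up, looking along -z (the intrinsics and any distortion apply to the point x, -y, -z); pixel columns grow to the right and rows downward; lengths in m; the calibration is good to about 2 mm. A picture is of the moment at which its call begins. There is no depth.
- close_job(): hands the job in, once; it reports no verdict.
The state is a dict: "time": time; "joint_positions": joint angles; "qvel": joint speeds; "joint_torque": joint torques, N m; "tool_pos": TCP position; "ee_rot": TCP orientation; "wrist_force": force on the tool from outside, world axes, zero at the start; "wrist_torque": the same for the moment, N m; "width": finger opening in m.
Only numpy, scipy, OpenCV 4.12 (cv2) and the standard library are available. Lean on these libraries where they do the work, as an engineer would, in place of code of your own. Each camera call takes 0.05 s, during which the arm holds its last target.

## Working session

There is one attempt and no reset: what is moved stays moved. The work goes in short steps, Python scripts to look and compute and a tool call to move; the robot and the scene stay as the last step left them, time stands still between calls to the robot, and variables do not carry over. Pictures are saved under pics/ and viewed, and the job is handed in when it is done.

Besides the shell and the picture viewer there is one more tool, called by a JSON object that holds its "name" and its "arguments", one argument or row to a line. arm_command: Moves the arm, as the interface text tells. Its arguments: {"type":"object","properties":{"plan":{"type":"array","items":{"type":"number"}}},"required":["plan"]}

```bash
mkdir -p pics; ls; cat > h.py <<'E'
import numpy as np, cv2
from bench import robot, cams, close_job
def snap(n,fn=None):
    s=cams.snapshot(n)
    if fn: cv2.imwrite('pics/'+fn,s['pixels'][:,:,::-1])
    return s
def K(s):
    f=s['pixels'].shape[0]/2/np.tan(np.radians(s['fov_y'])/2)
    return f
def proj(s,P):
    P=np.atleast_2d(P); T=np.array(s['camera_from_world'])
    c=P@T[:3,:3].T+T[:3,3]
    a=c[:,0]/-c[:,2]; b=-c[:,1]/-c[:,2]
    r2=a*a+b*b; k=1+s['k1']*r2; f=K(s)
    return np.c_[s['cx']+f*a*k, s['cy']+f*b*k]
def ray(s,uv):
    f=K(s); d=np.array([(uv[0]-s['cx'])/f,(uv[1]-s['cy'])/f]); u=d.copy()
    for _ in range(30): u=d/(1+s['k1']*(u@u))
    T=np.array(s['camera_from_world']); R=T[:3,:3]
    o=-R.T@T[:3,3]; v=R.T@np.array([u[0],-u[1],-1]); return o,v/np.linalg.norm(v)
def onz(s,uv,z):
    o,v=ray(s,uv); return o+v*(z-o[2])/v[2]
def onplane(s,uv,p,n):
    o,v=ray(s,uv); n=np.array(n); return o+v*((np.array(p)-o)@n)/(v@n)
E
python3 - <<'E'
from h import *
for n in('side','top'):
    s=snap(n,n+'0.png'); T=np.array(s['camera_from_world'])
    print(n,s['fov_y'],s['cx'],s['cy'],s['k1'],(-T[:3,:3].T@T[:3,3]).round(3)); print(T.round(3))
    np.save('pics/'+n+'0.npy',s,allow_pickle=True)
print(robot.get_obs())
E
```

```text
pics
side 54.44721341286492 256.7844027591267 195.72233215541013 -0.04624596124503495 [ 0.131 -0.724  0.753]
[[ 0.897 -0.442  0.016 -0.45 ]
 [ 0.273  0.582  0.766 -0.191]
 [-0.348 -0.682  0.643 -0.933]
 [ 0.     0.     0.     1.   ]]
top 44.53517583730286 254.49930771213005 185.33234534771904 -0.006505482967289643 [ 0.293 -0.042  1.482]
[[-0.003 -1.    -0.004 -0.035]
 [ 0.989 -0.003  0.151 -0.514]
 [-0.151 -0.004  0.989 -1.421]
 [ 0.     0.     0.     1.   ]]
{'time': 0.1, 'joint_positions': array([ 1.13989587e+00,  8.78828814e-02,  1.37205025e+00,  8.62373224e-06,
        1.68357465e+00, -1.03071550e-01]), 'qvel': array([ 0.0012322 , -0.00205834, -0.0021367 ,  0.00027724, -0.00040222,
        0.00074914]), 'joint_torque': array([ 2.08270671e-03, -3.41253376e+01, -3.03299797e+01,  7.19705550e-02,
        3.04344529e-02, -1.07335659e-04]), 'tool_pos': array([0.17687407, 0.52026523, 0.19204707]), 'ee_rot': array([-3.13968857e+00, -2.05571241e-04,  2.81376451e+00]), 'wrist_force': array([-0.56317885, -0.22463826,  0.62676563]), 'wrist_torque': array([-0.01220752,  0.00639806,  0.04609643]), 'width': 0.0938036059298936}
```

View pics/side0.png

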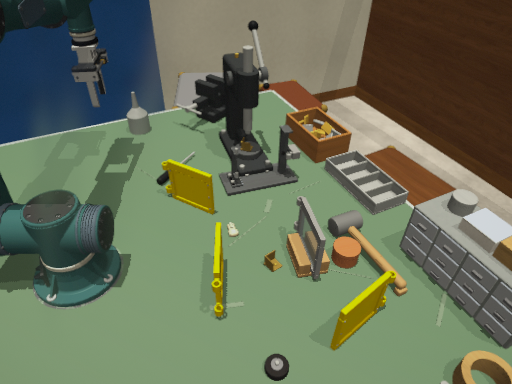

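View pics/top0.png

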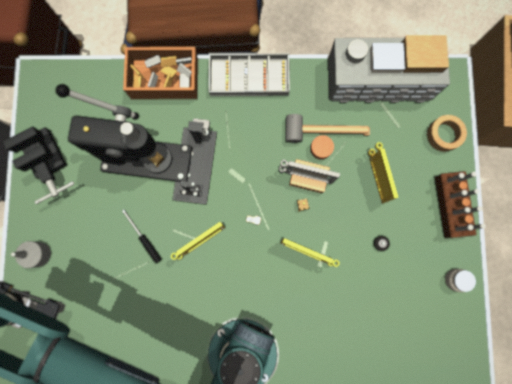

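The grey guard stands in the rest at about (311,240) in the side view and (310,171) in the top view. What could be taken for it: yellow look-alikes at side (190,185), (218,265) and (362,310), and at top (198,240), (310,252) and (383,173). The guard in the wooden rest fits the description, so I'll check it in a close crop.

```bash
python3 - <<'E'
import cv2
a=cv2.imread('pics/side0.png');b=cv2.imread('pics/top0.png')
cv2.imwrite('pics/c1.png',cv2.resize(a[180:290,270:380],None,fx=5,fy=5,interpolation=cv2.INTER_CUBIC))
cv2.imwrite('pics/c2.png',cv2.resize(b[140:205,260:360],None,fx=7,fy=7,interpolation=cv2.INTER_CUBIC))
cv2.imwrite('pics/c3.png',cv2.resize(a[110:200,200:320],None,fx=6,fy=6,interpolation=cv2.INTER_CUBIC))
cv2.imwrite('pics/c4.png',cv2.resize(b[80:210,60:230],None,fx=4.5,fy=4.5,interpolation=cv2.INTER_CUBIC))
E
```

```text
(no output)
```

View pics/c1.png

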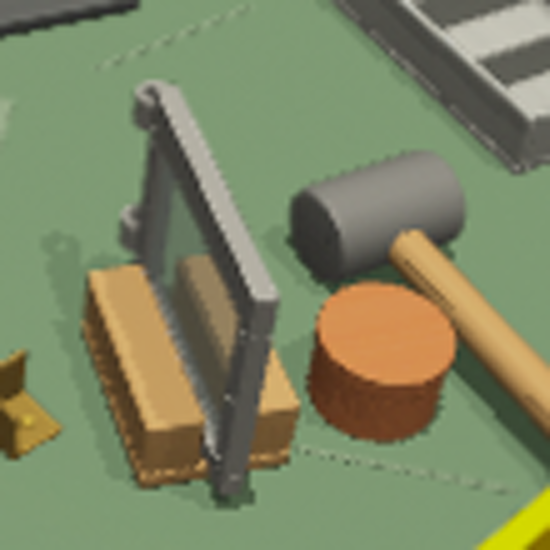

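View pics/c2.png

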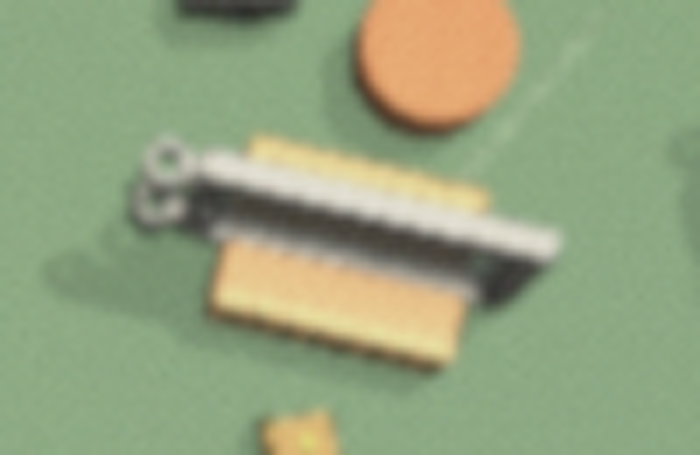

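View pics/c3.png

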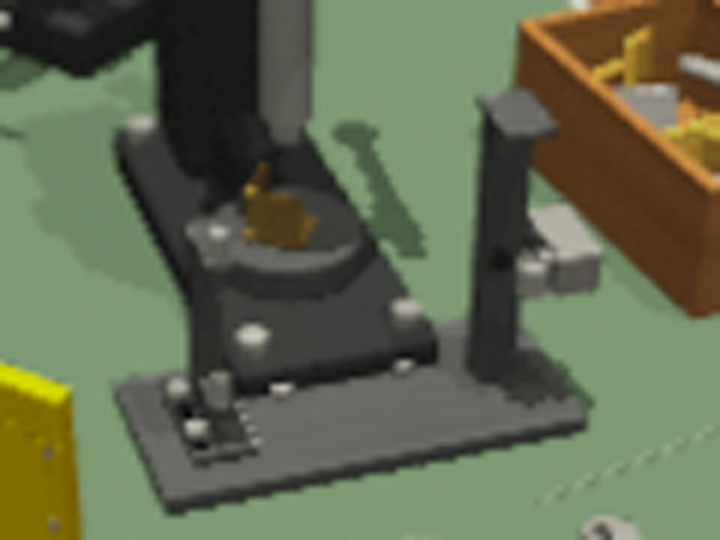

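View pics/c4.png

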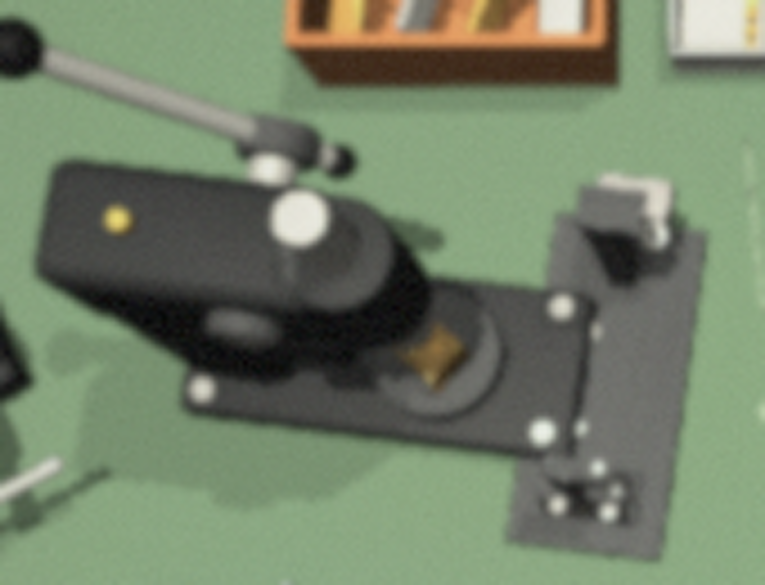

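The crop shows the grey steel guard upright in the beech rest, with its sockets at the press-side end: top-view px about (284,162) for the upper socket ring and (282.5,169) for the lower. It isn't yellow, so this is the one. Next I measure the guard and the press.

```bash
python3 - <<'E'
from h import *
t=np.load('pics/top0.npy',allow_pickle=True).item(); s=np.load('pics/side0.npy',allow_pickle=True).item()
def c2(u,v): return (260+(u+.5)/7-.5,140+(v+.5)/7-.5)
def c1(u,v): return (270+(u+.5)/5-.5,180+(v+.5)/5-.5)
def c3(u,v): return (200+(u+.5)/6-.5,110+(v+.5)/6-.5)
def c4(u,v): return (60+(u+.5)/4.5-.5,80+(v+.5)/4.5-.5)
pr=lambda n,p:print(n,np.round(np.array(p)*1e3,1))
pr('sock hi',onz(t,c2(168,158),.136)); pr('sock lo',onz(t,c2(158,203),.048))
pr('rail end mid',onz(t,c2(556,243),.152)); pr('rail near end',onz(t,c2(205,165),.152))
# side: top rail corners
for q in [(165,85),(245,300),(275,295)]: pr('side rail',onz(s,c1(*q),.152))
pr('side sockhi',onz(s,c1(150,90),.136))
print('bar')
W=[]
for q in [(705,232),(660,560),(508,543),(557,212)]:
    w=onz(t,c4(*q),.012); W.append(w); pr('bar',w)
for q in [(165,500),(585,420),(120,380)]: pr('side bar',onz(s,c3(*q),.012))
# fit: press pts
P=np.array([[-.2,-.12],[-.2,.12],[-.09,.12],[-.09,-.12]]);W=np.array(W)[:,:2]
pc,wc=P.mean(0),W.mean(0); H=(P-pc).T@(W-wc); U,_,Vt=np.linalg.svd(H); R=Vt.T@np.diag([1,np.linalg.det(Vt.T@U.T)])@U.T
o=wc-R@pc; print('press yaw',np.degrees(np.arctan2(R[1,0],R[0,0])),'o',o.round(4)); print((P@R.T+o-W).round(4))
yaw=np.arctan2(R[1,0],R[0,0]); np.save('press.npy',[o[0],o[1],yaw])
def pw(x,y,z): return np.r_[R@[x/1e3,y/1e3]+o,z/1e3]
for n,p in dict(hinge=(-165,80,30),lowtip=(-165,80,62),hightip=(-165,80,150),posttop=(-135,80,134),stop=(-159,-78,95),tabc=(-157.5,-82,184),catch=(-176,-80,95)).items():
    w=pw(*p); print(n,w.round(4),'top',proj(t,w).round(1),'side',proj(s,w).round(1))
for d in(-14,0,14): print(d,'hi',proj(t,pw(-165+d,80,150)).round(1),proj(s,pw(-165+d,80,150)).round(1),'lo',proj(t,pw(-165+d,80,62)).round(1),proj(s,pw(-165+d,80,62)).round(1))
E
```

```text
sock hi [ 567.3 -121.9  136. ]
sock lo [ 564.8 -122.4   48. ]
rail end mid [ 527.8 -280.   152. ]
rail near end [ 561.  -136.1  152. ]
side rail [ 559.1 -137.8  152. ]
side rail [ 513.5 -279.3  152. ]
side rail [ 527.3 -282.5  152. ]
side sockhi [ 561.4 -122.3  136. ]
bar
bar [695.3  86.9  12. ]
bar [458.6 116.2  12. ]
bar [471.  223.2  12. ]
bar [710.6 193.6  12. ]
side bar [454.7 114.4  12. ]
side bar [688.1  80.4  12. ]
side bar [472.6 221.3  12. ]
press yaw 82.90192061133438 o [0.6018 0.2988]
[[ 0.0008 -0.0014]
 [-0.0006 -0.001 ]
 [ 0.0006  0.0012]
 [-0.0008  0.0011]]
hinge [0.502 0.145 0.03 ] top [[196.7 189.7]] side [[236.9 179. ]]
lowtip [0.502 0.145 0.062] top [[195.3 188.2]] side [[236.7 170.8]]
hightip [0.502 0.145 0.15 ] top [[191.4 183.7]] side [[236.2 147. ]]
posttop [0.5057 0.1748 0.134 ] top [[182.  183.4]] side [[233.5 146.3]]
stop [0.6596 0.1314 0.095 ] top [[199.2 135.4]] side [[283.4 152.4]]
tabc [0.6637 0.1324 0.184 ] top [[195.2 126. ]] side [[286.2 127.5]]
catch [0.6594 0.1143 0.095 ] top [[204.9 135.4]] side [[286.  155.2]]
-14 hi [[196.2 184.3]] [[237.5 149.4]] lo [[199.9 188.7]] [[238.  173.4]]
0 hi [[191.4 183.7]] [[236.2 147. ]] lo [[195.3 188.2]] [[236.7 170.8]]
14 hi [[186.6 183.2]] [[234.8 144.6]] lo [[190.8 187.6]] [[235.4 168.4]]
```

```bash
python3 - <<'E'
import cv2
a=cv2.imread('pics/side0.png');b=cv2.imread('pics/top0.png')
x=cv2.resize(a[138:188,222:252],None,fx=12,fy=12,interpolation=cv2.INTER_NEAREST)
y=cv2.resize(b[172:202,172:207],None,fx=12,fy=12,interpolation=cv2.INTER_NEAREST)
import numpy as np
o=np.zeros((600,800,3),np.uint8);o[:600,:360]=x;o[:360,370:790]=y
for r in range(0,50,10): cv2.putText(o,str(138+r),(0,r*12+12),0,.4,(0,255,255));
for r in range(0,30,5): cv2.putText(o,str(222+r),(r*12,598),0,.4,(0,255,255)); cv2.putText(o,str(172+r),(370,r*12+10),0,.4,(0,255,255));
for r in range(0,35,5): cv2.putText(o,str(172+r),(370+r*12,375),0,.4,(0,255,255))
cv2.imwrite('pics/c5.png',o)
E
```

```text
(no output)
```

View pics/c5.png

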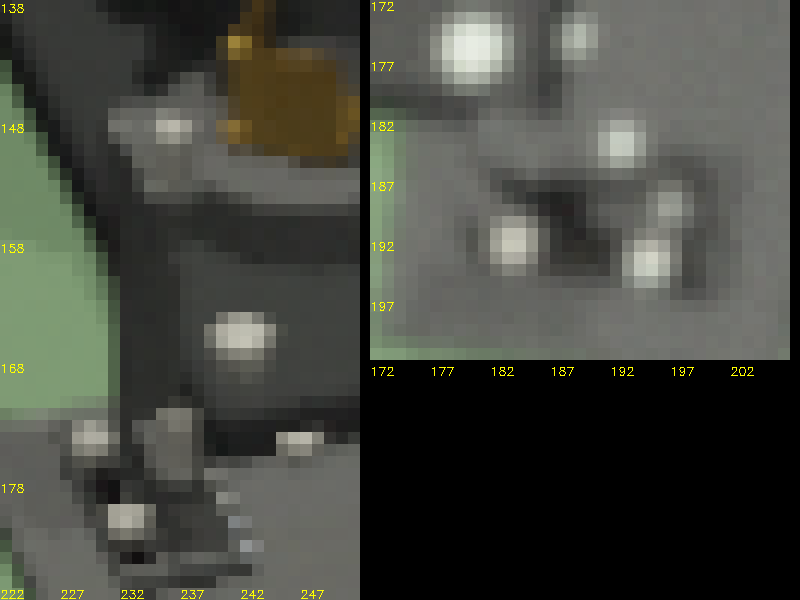

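```bash
python3 - <<'E'
from h import *
t=np.load('pics/top0.npy',allow_pickle=True).item(); s=np.load('pics/side0.npy',allow_pickle=True).item()
ox,oy,yw=np.load('press.npy'); R=np.array([[np.cos(yw),-np.sin(yw)],[np.sin(yw),np.cos(yw)]])
def toP(w): return (R.T@(np.array(w)[:2]-[ox,oy])*1e3).round(1)
for n,a,b,z in[('hi',(192.2,183.1),(236.1,147.8),.15),('lo',(196.7,188.4),(236.4,171.6),.062)]:
    for c,u in((t,a),(s,b)):
        w=onz(c,u,z); print(n,(w*1e3).round(1),toP(w))
    A=[];B=[]
    for c,u in((t,a),(s,b)):
        o,v=ray(c,u); M=np.eye(3)-np.outer(v,v); A.append(M);B.append(M@o)
    w=np.linalg.lstsq(np.vstack(A),np.hstack(B),rcond=None)[0]; print('tri',(w*1e3).round(1),toP(w))
E
```

```text
hi [503.9 142.7 150. ] [-167.1   77.9]
hi [500.  140.9 150. ] [-169.3   81.5]
tri [502.7 143.4 148. ] [-166.5   79.1]
lo [501.3 140.8  62. ] [-169.3   80.2]
lo [499.5 141.8  62. ] [-168.5   82.1]
tri [500.3 141.   62.4] [-169.1   81.2]
```

```bash
cat >> h.py <<'E'
from scipy.spatial.transform import Rotation as Ro
def pose():
    o=robot.get_obs(); return np.array(o['tool_pos']),Ro.from_euler('xyz',o['ee_rot'])
def plan(pos,yaw,n,p0=None,R0=None,level=False):
    """rows from current (measured) pose to pos(m), yaw(deg), tool straight down"""
    p,R=pose()
    if p0 is not None: p=np.array(p0)
    if R0 is not None: R=R0
    T=Ro.from_euler('xyz',[np.pi,0,np.radians(yaw)])
    for i in range(n):
        k=n-i
        d=R.inv().apply((np.array(pos)-p)/k)*100
        rv=np.degrees((R.inv()*T).as_rotvec())/k
        d=d.round(2); rv=rv.round(1)
        print(', '.join('%g'%x for x in np.r_[d,rv]))
        p=p+R.apply(d/100); R=R*Ro.from_rotvec(np.radians(rv))
    print('end',p.round(4),R.as_euler('xyz',degrees=True).round(2))
    return p,R
def st():
    o=robot.get_obs(); print('t',o['time'],'pos',np.round(o['tool_pos']*1e3 if hasattr(o['tool_pos'],'shape') else o['tool_pos'],1),'rot',np.degrees(o['ee_rot']).round(2),'F',np.round(o['wrist_force'],2),'M',np.round(o['wrist_torque'],2),'w',round(o['width']*1e3,2))
E
python3 - <<'E'
from h import *
plan([.5456,-.195,.26],76,16)
E
```

```text
-3.62, -3.49, -0.42, -0, 0, 5.3
-3.93, -3.14, -0.42, -0, 0, 5.3
-4.2, -2.77, -0.42, -0, 0, 5.3
-4.44, -2.37, -0.42, -0, 0, 5.3
-4.64, -1.94, -0.42, -0, 0, 5.3
-4.8, -1.51, -0.42, -0, 0, 5.3
-4.92, -1.06, -0.42, -0, 0, 5.3
-4.99, -0.6, -0.42, -0, 0, 5.3
-5.03, -0.14, -0.42, -0, 0, 5.4
-5.02, 0.34, -0.42, -0, 0, 5.3
-4.96, 0.8, -0.42, -0, 0, 5.4
-4.87, 1.26, -0.42, -0, 0, 5.3
-4.73, 1.71, -0.42, -0, 0, 5.4
-4.55, 2.15, -0.41, -0, 0, 5.3
-4.33, 2.56, -0.42, -0, 0.1, 5.4
-4.07, 2.95, -0.42, -0, 0, 5.3
end [ 0.5456 -0.195   0.26  ] [-1.7997e+02  1.0000e-02  7.6020e+01]
```

{"name": "arm_command", "arguments": {
  "plan": [-3.6, -3.5, -0.8, 0, 0, 5.3, 0, -3.9, -3.1, -0.8, 0, 0, 5.3, 0, -4.2, -2.8, -0.8, 0, 0, 5.3, 0, -4.4, -2.4, -0.8, 0, 0, 5.3, 0, -4.6, -1.9, -0.8, 0, 0, 5.3, 0, -4.8, -1.5, -0.8, 0, 0, 5.3, 0, -4.9, -1.1, -0.8, 0, 0, 5.3, 0, -5, -0.6, -0.8, 0, 0, 5.3, 0]
}}

```text
time: 1.1
tool_pos: [0.3603, 0.1621, 0.257]
ee_rot: [-3.141, -0.0, 2.071]
wrist_force: [0.1, -0.5, -0.5]
width: 0.0941
```

{"name": "arm_command", "arguments": {
  "plan": [-5, -0.1, 0, 0, 0, 5.4, 0, -5, 0.3, 0, 0, 0, 5.3, 0, -5, 0.8, 0, 0, 0, 5.4, 0, -4.9, 1.3, 0, 0, 0, 5.3, 0, -4.7, 1.7, 0, 0, 0, 5.4, 0, -4.5, 2.1, 0, 0, 0, 5.3, 0, -4.3, 2.6, 0, 0, 0, 5.4, 0, -4.1, 2.9, 0, 0, 0, 5.3, 0]
}}

```text
time: 2.1
tool_pos: [0.5444, -0.1947, 0.2563]
ee_rot: [-3.141, -0.001, 1.324]
wrist_force: [0.3, 0.2, 0.1]
width: 0.0939
```

```bash
python3 - <<'E'
from h import *
st()
s=snap('side','s1.png'); t=snap('top','t1.png')
a=cv2.resize(s['pixels'][130:280,250:390,::-1],None,fx=4,fy=4,interpolation=cv2.INTER_CUBIC)
b=cv2.resize(t['pixels'][130:230,260:360,::-1],None,fx=2.4,fy=2.4)
o=np.zeros((600,800,3),np.uint8);o[:600,:560]=a;o[:240,560:800]=b;cv2.imwrite('pics/c6.png',o)
# predicted pad points
for z in(.139,.152): print(proj(s,[.5456,-.195,z]),proj(t,[.5456,-.195,z]))
E
```

```text
t 2.1 pos [ 544.4 -194.7  256.3] rot [-1.7994e+02 -3.0000e-02  7.5840e+01] F [0.34 0.19 0.1 ] M [-0.04  0.07 -0.06] w 93.9
[[309.74389076 216.06726145]] [[308.8383667  169.15109286]]
[[310.32834484 212.09809195]] [[309.33484133 168.316446  ]]
```

View pics/c6.png

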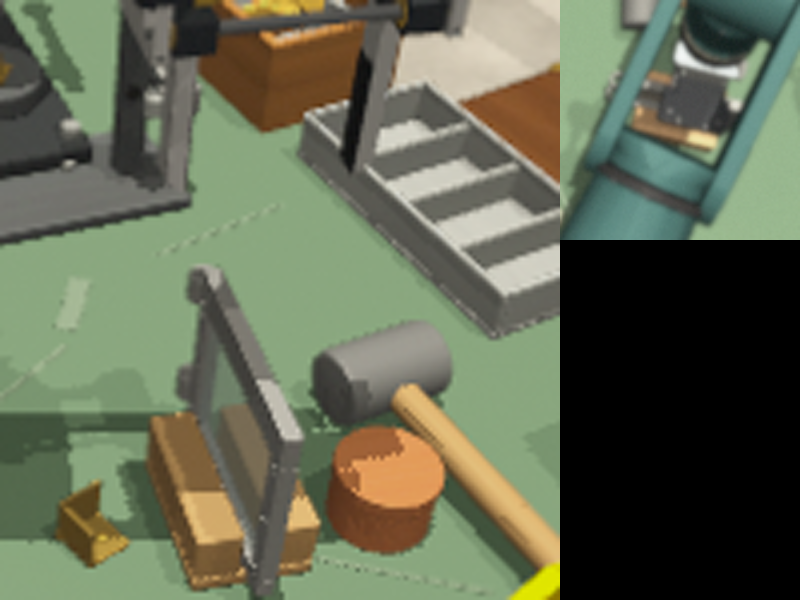

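{"name": "arm_command", "arguments": {
  "plan": [0, 0, 3, 0, 0, 0, 0, 0, 0, 3, 0, 0, 0, 0, 0, 0, 3, 0, 0, 0, 0, 0, 0, 2, 0, 0, 0, 0, 0, 0, 1.3, 0, 0, 0, 0, 0, 0, 0.5, 0, 0, 0, 0, 0, 0, 0, 0, 0, 0.7, 0, 0, 0, 0, 0, 0, 0.7]
}}

```text
invalid input
```

```bash
python3 - <<'E'
from h import *
st()
s=snap('side','s2.png')
a=cv2.resize(s['pixels'][150:280,250:390,::-1],None,fx=4,fy=4,interpolation=cv2.INTER_CUBIC);cv2.imwrite('pics/c7.png',a)
E
```

```text
t 2.2 pos [ 544.6 -197.2  253.9] rot [-1.7977e+02  3.0000e-02  7.5690e+01] F [-0.    0.42 -0.1 ] M [-0.06  0.12  0.03] w 94.09
```

View pics/c7.png

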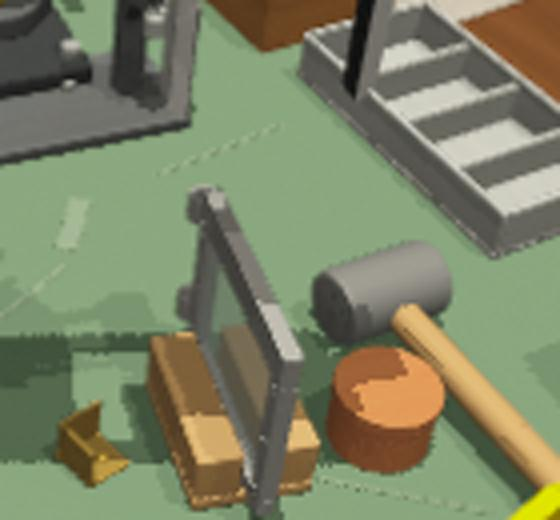

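{"name": "arm_command", "arguments": {
  "plan": [0.2, 0, 3, 0, 0, 0, 0, 0, 0, 3, 0, 0, 0, 0, 0, 0, 3, 0, 0, 0, 0, 0, 0, 2, 0, 0, 0, 0, 0, 0, 1.3, 0, 0, 0, 0, 0, 0, 0.3, 0, 0, 0, 0, 0, 0, 0, 0, 0, 0, 0, 0, 0, 0, 0, 0, 0, 0]
}}

```text
time: 3.25
tool_pos: [0.5451, -0.1915, 0.1323]
ee_rot: [3.14, 0.0, 1.327]
wrist_force: [-0.8, 0.5, 1.0]
width: 0.0939
```

```bash
python3 - <<'E'
from h import *
st()
s=snap('side','s2.png')
a=cv2.resize(s['pixels'][150:280,250:390,::-1],None,fx=4,fy=4,interpolation=cv2.INTER_CUBIC);cv2.imwrite('pics/c7.png',a)
E
```

```text
t 3.25 pos [ 545.1 -191.5  132.3] rot [1.7988e+02 1.0000e-02 7.6030e+01] F [-0.79  0.49  1.  ] M [-0.06  0.07 -0.03] w 93.86
```

View pics/c7.png

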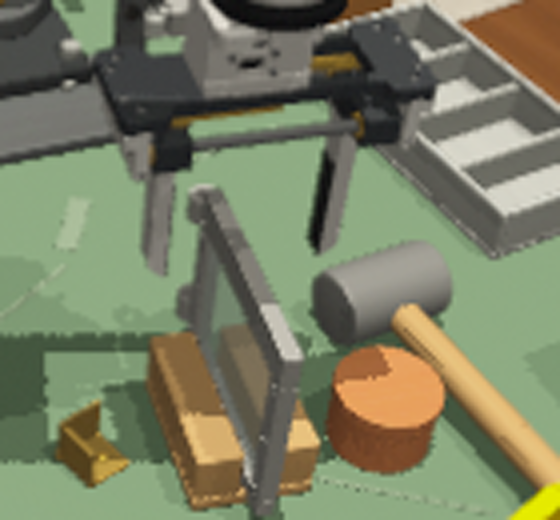

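```bash
python3 - <<'E'
from h import *
st()
s=snap('side','s3.png');t=snap('top','t3.png');st()
p,R=pose()
im=cv2.resize(s['pixels'][150:280,250:390,::-1],None,fx=4,fy=4,interpolation=cv2.INTER_CUBIC)
for y in(-.047,.047):
  for x in(-.008,.008):
   for z in(.008,-.03):
    q=proj(s,p+R.apply([x,y,z]))[0]; c=((q-[250,150]+.5)*4).astype(int); cv2.circle(im,tuple(map(int,c)),3,(0,0,255) if z>0 else (255,0,0),-1)
cv2.imwrite('pics/c8.png',im)
E
```

```text
t 3.3 pos [ 545.1 -191.6  132.2] rot [1.7989e+02 1.0000e-02 7.6020e+01] F [ 0.63 -0.44 -0.37] M [-0.04  0.02 -0.01] w 94.22
t 3.4 pos [ 544.9 -191.5  131.8] rot [1.7992e+02 1.0000e-02 7.6020e+01] F [-0.04 -0.4   0.06] M [-0.12  0.09 -0.03] w 93.88
```

View pics/c8.png

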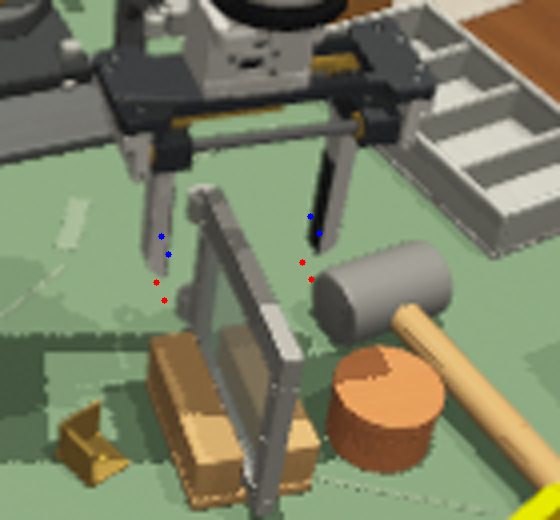

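```bash
python3 - <<'E'
from h import *
s0=np.load('pics/side0.npy',allow_pickle=True).item()
R=Ro.from_euler('xyz',[-3.13969,-.0002,2.81376]); p=np.array([.17687,.52026,.19205])
im=cv2.resize(s0['pixels'][0:130,50:160,::-1],None,fx=5,fy=5,interpolation=cv2.INTER_CUBIC)
for y in(-.047,.047):
  for x in(-.008,.008):
   for z in(.008,-.03):
    q=proj(s0,p+R.apply([x,y,z]))[0]; c=((q-[50,0]+.5)*5).astype(int); cv2.circle(im,tuple(map(int,c)),3,(0,0,255) if z>0 else (255,0,0),-1)
t=cv2.imread('pics/t3.png'); t3=cams.snapshot('top')
p,R=pose(); tt=cv2.resize(t[130:230,260:360],None,fx=5,fy=5,interpolation=cv2.INTER_CUBIC)
for y in(-.047,.047):
  for x in(-.008,.008):
   for z in(.008,-.03):
    q=proj(t3,p+R.apply([x,y,z]))[0]; c=((q-[260,130]+.5)*5).astype(int); cv2.circle(tt,tuple(map(int,c)),3,(0,0,255) if z>0 else (255,0,0),-1)
o=np.zeros((650,1050,3),np.uint8);o[:650,:550]=im;o[:500,550:]=tt
cv2.imwrite('pics/c9.png',cv2.resize(o,(800,495)))
E
```

```text
(no output)
```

View pics/c9.png

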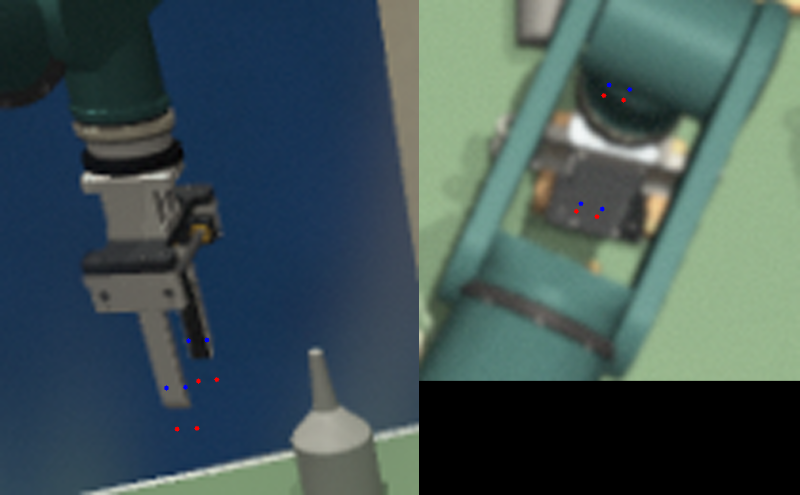

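The start picture and this one both show the fingertips about 20 mm higher along the tool than the text gives. They sit only just over the rail, around px (289,215) and (330,212). I'll go 12 mm lower, which is safe under either reading, then close.

{"name": "arm_command", "arguments": {
  "plan": [0, 0, 0.6, 0, 0, 0, 0, 0, 0, 0.6, 0, 0, 0, 0, 0, 0, 0, 0, 0, 0, 0, 0, 0, 0, 0, 0, 0, 0.5, 0, 0, 0, 0, 0, 0, 0.7, 0, 0, 0, 0, 0, 0, 0.7]
}}

```text
time: 4.2
tool_pos: [0.5447, -0.1914, 0.1193]
ee_rot: [3.141, 0.0, 1.327]
wrist_force: [0.4, 0.4, 0.0]
width: 0.0673
```

```bash
cat >> h.py <<'E'
def show(cam,fn,x0,x1,y0,y1,f,marks=True):
    s=snap(cam); p,R=pose()
    im=cv2.resize(s['pixels'][y0:y1,x0:x1,::-1],None,fx=f,fy=f,interpolation=cv2.INTER_CUBIC)
    if marks:
     for z in(.008,-.03):
      q=proj(s,p+R.apply([0,0,z]))[0]; c=((q-[x0,y0]+.5)*f).astype(int); cv2.circle(im,tuple(map(int,c)),3,(0,0,255) if z>0 else (255,0,0),-1)
    cv2.imwrite('pics/'+fn,im); return s
E
python3 - <<'E'
from h import *
st(); show('side','d1.png',250,390,150,280,4)
E
```

```text
t 4.2 pos [ 544.7 -191.4  119.3] rot [179.97   0.    76.02] F [0.43 0.4  0.05] M [-0.08  0.11  0.01] w 67.25
```

View pics/d1.png

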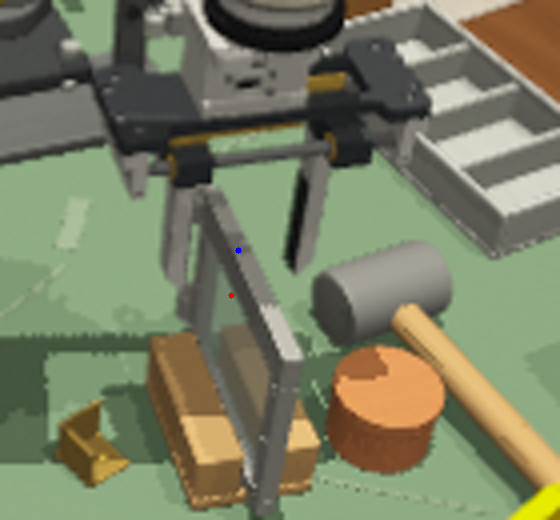

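{"name": "arm_command", "arguments": {
  "plan": [0, 0, 0, 0, 0, 0, 1, 0, 0, 0, 0, 0, 0, 1, 0, 0, 0, 0, 0, 0, 1, 0, 0, 0, 0, 0, 0, 1, 0, 0, 0, 0, 0, 0, 1, 0, 0, 0, 0, 0, 0, 1]
}}

```text
time: 5.0
tool_pos: [0.5447, -0.1913, 0.1191]
ee_rot: [3.141, -0.0, 1.327]
wrist_force: [0.9, -0.9, -0.3]
width: 0.012
```

```bash
python3 - <<'E'
from h import *
st(); show('side','d2.png',250,390,150,280,4)
E
```

```text
t 5.0 pos [ 544.7 -191.3  119.1] rot [ 1.7998e+02 -1.0000e-02  7.6030e+01] F [ 0.86 -0.87 -0.31] M [-0.08 -0.05  0.03] w 12.03
```

View pics/d2.png

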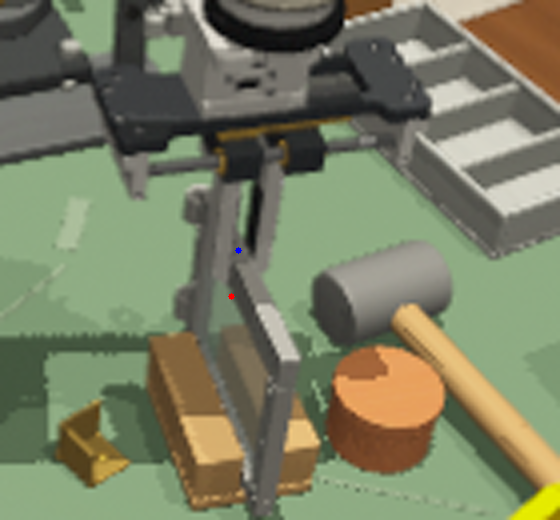

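{"name": "arm_command", "arguments": {
  "plan": [0, 0, -0.3, 0, 0, 0, 1, 0, 0, -0.7, 0, 0, 0, 1, 0, 0, -1, 0, 0, 0, 1, 0, 0, -1, 0, 0, 0, 1, 0, 0, -1, 0, 0, 0, 1, 0, 0, -1, 0, 0, 0, 1, 0, 0, 0, 0, 0, 0, 1, 0, 0, 0, 0, 0, 0, 1]
}}

```text
time: 6.05
tool_pos: [0.5443, -0.1913, 0.1688]
ee_rot: [-3.141, -0.0, 1.327]
wrist_force: [-0.9, -0.1, -5.1]
width: 0.0116
```

```bash
python3 - <<'E'
from h import *
st(); show('side','d3.png',250,390,130,280,4)
E
```

```text
t 6.05 pos [ 544.3 -191.3  168.8] rot [-1.7997e+02 -1.0000e-02  7.6020e+01] F [-0.9  -0.12 -5.07] M [0.04 0.11 0.  ] w 11.56
```

View pics/d3.png

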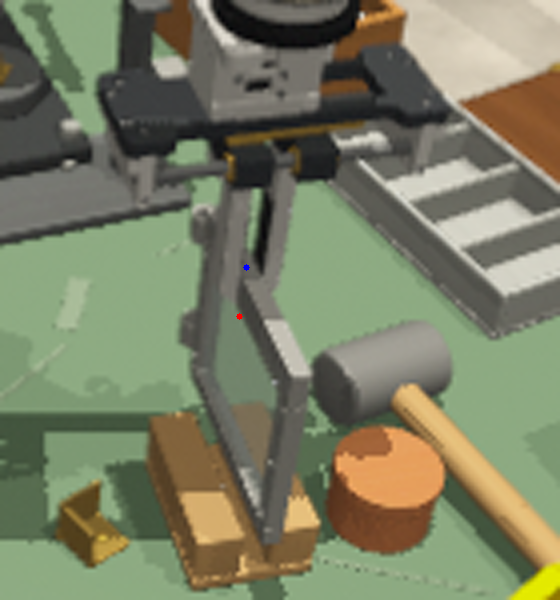

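```bash
python3 - <<'E'
from h import *
plan([.4875,.0305,.1688],82.9,8)
E
```

```text
2.52, -1.36, -0, -0, -0, -0.9
2.54, -1.32, -0, -0, -0, -0.9
2.56, -1.28, -0, -0, -0, -0.8
2.58, -1.24, -0, -0, -0, -0.9
2.59, -1.2, -0, -0, -0, -0.8
2.61, -1.16, -0.01, -0, -0, -0.9
2.63, -1.12, -0, -0, -0, -0.8
2.65, -1.09, -0.01, -0.1, -0, -0.9
end [0.4875 0.0305 0.1688] [ 1.7996e+02 -2.0000e-02  8.2920e+01]
```

{"name": "arm_command", "arguments": {
  "plan": [2.5, -1.4, 0, 0, 0, -0.9, 1, 2.5, -1.3, 0, 0, 0, -0.9, 1, 2.6, -1.3, 0, 0, 0, -0.8, 1, 2.6, -1.2, 0, 0, 0, -0.9, 1, 2.6, -1.2, 0, 0, 0, -0.8, 1, 2.6, -1.2, 0, 0, 0, -0.9, 1, 2.6, -1.1, 0, 0, 0, -0.8, 1, 2.7, -1.1, 0, 0, 0, -0.9, 1]
}}

```text
time: 7.1
tool_pos: [0.4869, 0.0315, 0.1686]
ee_rot: [-3.141, -0.0, 1.448]
wrist_force: [-0.5, -0.0, -5.2]
width: 0.0121
```

{"name": "arm_command", "arguments": {
  "plan": [0, 0, 0, 0, 0, 0, 1, 0, 0, 0, 0, 0, 0, 1]
}}

```text
time: 7.35
tool_pos: [0.4874, 0.0304, 0.1688]
ee_rot: [-3.141, 0.001, 1.447]
wrist_force: [-0.2, -0.2, -5.1]
width: 0.0119
```

```bash
python3 - <<'E'
from h import *
st(); show('side','d4.png',200,330,110,230,5);show('top','d5.png',160,290,130,240,5);st()
snap('side','s4.png');snap('top','t4.png')
E
```

```text
t 7.35 pos [487.4  30.4 168.8] rot [-1.7999e+02  4.0000e-02  8.2930e+01] F [-0.19 -0.21 -5.08] M [-0.08  0.12 -0.01] w 11.91
t 7.45 pos [487.6  30.  168.8] rot [-1.7999e+02  2.0000e-02  8.2860e+01] F [ 0.51 -0.52 -5.41] M [-0.03  0.01 -0.05] w 11.39
```

View pics/d4.png

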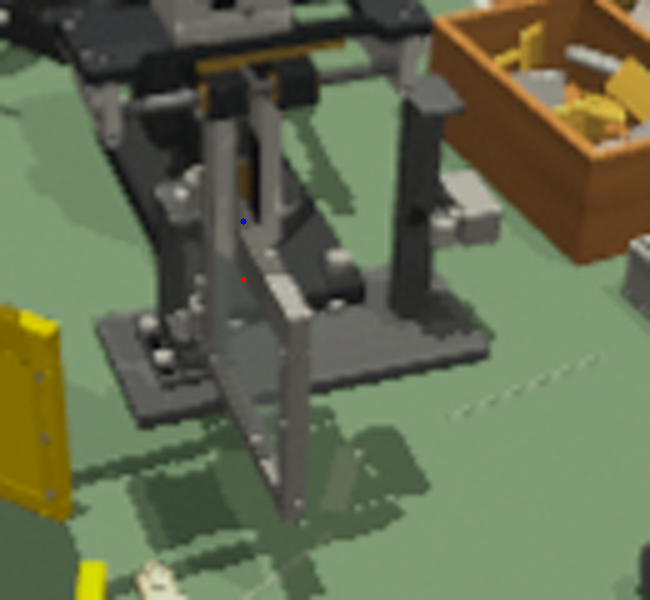

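View pics/d5.png

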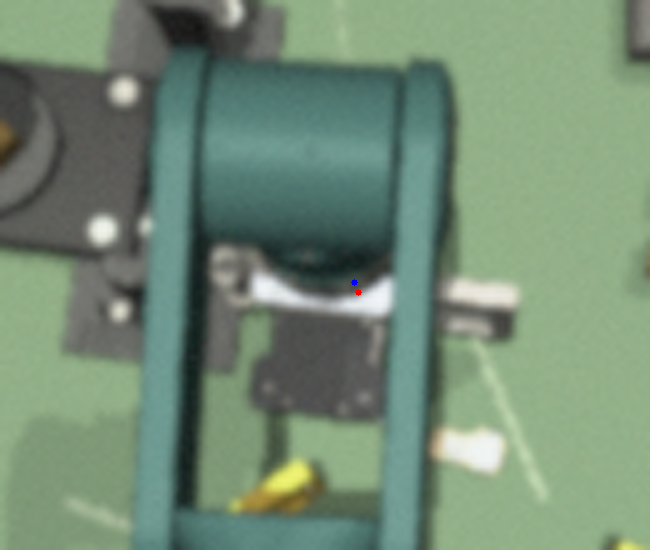

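```bash
cat >> h.py <<'E'
def zoom(src,fn,x0,x1,y0,y1,f):
    im=(cv2.imread('pics/'+src) if isinstance(src,str) else src)[y0:y1,x0:x1]
    im=cv2.resize(im,None,fx=f,fy=f,interpolation=cv2.INTER_NEAREST)
    im=cv2.convertScaleAbs(im,alpha=1.3)
    for r in range(y0 - y0%5+5,y1,5): cv2.putText(im,str(r),(0,int((r-y0+.5)*f)+4),0,.4,(0,255,255)); cv2.line(im,(25,int((r-y0+.5)*f)),(30,int((r-y0+.5)*f)),(0,255,255))
    for c in range(x0-x0%5+5,x1,5): cv2.putText(im,str(c),(int((c-x0+.5)*f)-10,im.shape[0]-3),0,.4,(0,255,255)); cv2.line(im,(int((c-x0+.5)*f),im.shape[0]-20),(int((c-x0+.5)*f),im.shape[0]-15),(0,255,255))
    cv2.imwrite('pics/'+fn,im)
E
python3 - <<'E'
from h import *
zoom('s4.png','e1.png',224,274,136,190,11); zoom('t4.png','e2.png',190,225,170,200,16)
E
```

```text
(no output)
```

View pics/e1.png

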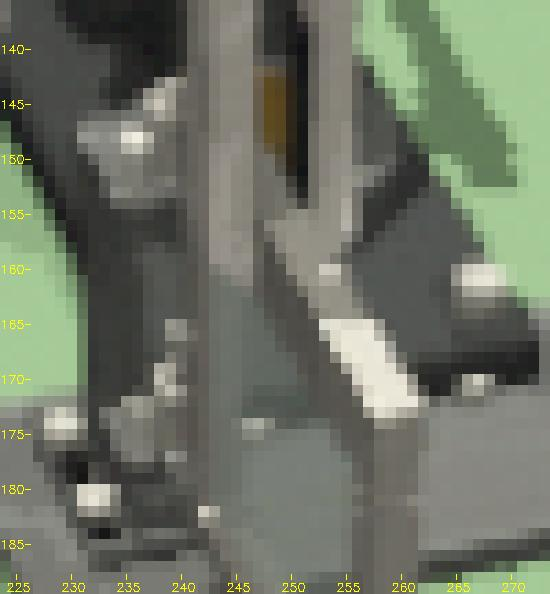

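View pics/e2.png

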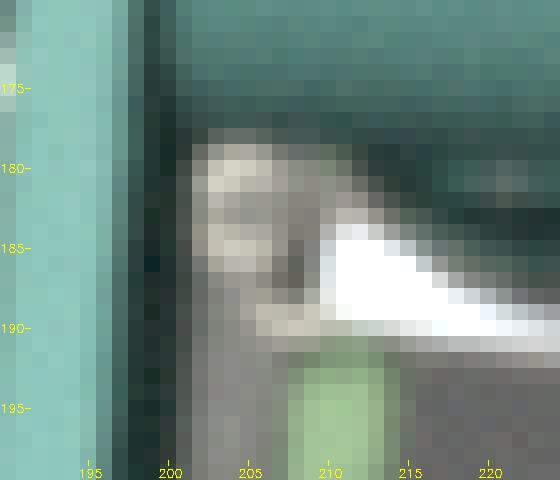

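```bash
python3 - <<'E'
from h import *
t=cams.snapshot('top')
for u in [(204.8,182.7),(204.5,182.7),(205,183)]: print((onz(t,u,.1857)*1e3).round(1))
s=cams.snapshot('side')
print(proj(s,[[.4964,.1016,.1857],[.4964,.1016,.0777+.02],[.4964,.1016,.0777]]))
for u in[(335.2,177.5)]: pass
E
```

```text
[499.3 102.4 185.7]
[499.3 103.3 185.7]
[498.4 101.9 185.7]
[[240.31187523 144.25363933]
 [240.66618694 169.44312154]
 [240.7426847  174.82028507]]
```

The side view shows the pins at (236,148) and (236,174) with the sockets just in front of them. The top view shows the upper ring at (205,183). Next I lower the guard so the tubes overlap the pins sideways, then feel for the axis along press x.

{"name": "arm_command", "arguments": {
  "plan": [0, -0.05, 0.8, 0, 0, 0, 1, 0, 0, 0.8, 0, 0, 0, 1, 0, 0, 0.8, 0, 0, 0, 1, 0.6, 0, 0, 0, 0, 0, 1, 0.6, 0, 0, 0, 0, 0, 1, 0.4, 0, 0, 0, 0, 0, 1, 0.2, 0, 0, 0, 0, 0, 1, 0, 0, 0, 0, 0, 0, 1]
}}

```text
time: 8.65
tool_pos: [0.4894, 0.0487, 0.1452]
ee_rot: [3.141, -0.0, 1.448]
wrist_force: [-0.7, 0.0, -5.6]
width: 0.0112
```

{"name": "arm_command", "arguments": {
  "plan": [0, 0, 0, 0, 0, 0, 1, 0.1, 0, 0, 0, 0, 0, 1, 0, 0, 0, 0, 0, 0, 1]
}}

```text
time: 9.02
tool_pos: [0.4894, 0.0495, 0.1451]
ee_rot: [3.142, -0.0, 1.447]
wrist_force: [-0.4, 0.9, -6.4]
width: 0.0116
```

{"name": "arm_command", "arguments": {
  "plan": [0.1, 0, 0, 0, 0, 0, 1, 0, 0, 0, 0, 0, 0, 1]
}}

```text
time: 9.28
tool_pos: [0.4895, 0.0506, 0.1451]
ee_rot: [-3.142, -0.0, 1.447]
wrist_force: [-0.2, 0.4, -5.1]
width: 0.0122
```

{"name": "arm_command", "arguments": {
  "plan": [0.1, 0, 0, 0, 0, 0, 1, 0, 0, 0, 0, 0, 0, 1]
}}

```text
time: 9.52
tool_pos: [0.4896, 0.0516, 0.1451]
ee_rot: [-3.142, -0.0, 1.447]
wrist_force: [-0.8, 0.1, -5.4]
width: 0.0116
```

{"name": "arm_command", "arguments": {
  "plan": [0.1, 0, 0, 0, 0, 0, 1, 0, 0, 0, 0, 0, 0, 1]
}}

```text
time: 9.78
tool_pos: [0.4898, 0.0526, 0.1451]
ee_rot: [3.142, -0.0, 1.447]
wrist_force: [0.2, -0.6, -6.0]
width: 0.0122
```

{"name": "arm_command", "arguments": {
  "plan": [0.1, 0, 0, 0, 0, 0, 1, 0, 0, 0, 0, 0, 0, 1]
}}

```text
time: 10.02
tool_pos: [0.4899, 0.0536, 0.1451]
ee_rot: [3.142, -0.0, 1.447]
wrist_force: [-0.2, 1.2, -5.7]
width: 0.012
```

{"name": "arm_command", "arguments": {
  "plan": [0.1, 0, 0, 0, 0, 0, 1, 0, 0, 0, 0, 0, 0, 1]
}}

```text
time: 10.28
tool_pos: [0.49, 0.0546, 0.1451]
ee_rot: [3.142, -0.0, 1.447]
wrist_force: [0.6, -0.9, -7.2]
width: 0.0121
```

{"name": "arm_command", "arguments": {
  "plan": [0.1, 0, 0, 0, 0, 0, 1, 0, 0, 0, 0, 0, 0, 1]
}}

```text
time: 10.52
tool_pos: [0.4901, 0.0555, 0.1451]
ee_rot: [3.142, 0.0, 1.447]
wrist_force: [-0.4, -1.3, -5.3]
width: 0.0119
```

{"name": "arm_command", "arguments": {
  "plan": [0.1, 0, 0, 0, 0, 0, 1, 0, 0, 0, 0, 0, 0, 1]
}}

```text
time: 10.78
tool_pos: [0.4902, 0.0558, 0.1452]
ee_rot: [3.141, 0.002, 1.447]
wrist_force: [-0.4, -2.5, -4.7]
width: 0.0119
```

```bash
python3 - <<'E'
from h import *
st(); s=snap('side','s5.png'); t=snap('top','t5.png'); st()
zoom('s5.png','e1.png',224,274,136,190,11); zoom('t5.png','e2.png',185,220,170,200,16)
E
```

```text
t 10.775 pos [490.2  55.8 145.2] rot [1.7999e+02 9.0000e-02 8.2900e+01] F [-0.41 -2.55 -4.74] M [-0.67  0.16  0.03] w 11.94
t 10.875 pos [490.2  55.8 145.2] rot [1.7999e+02 8.0000e-02 8.2900e+01] F [-1.04 -3.94 -3.54] M [-0.69  0.13 -0.01] w 11.78
```

View pics/e1.png

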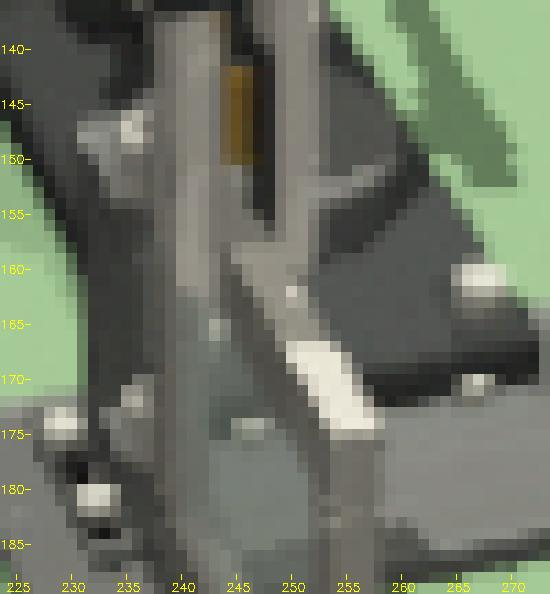

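View pics/e2.png

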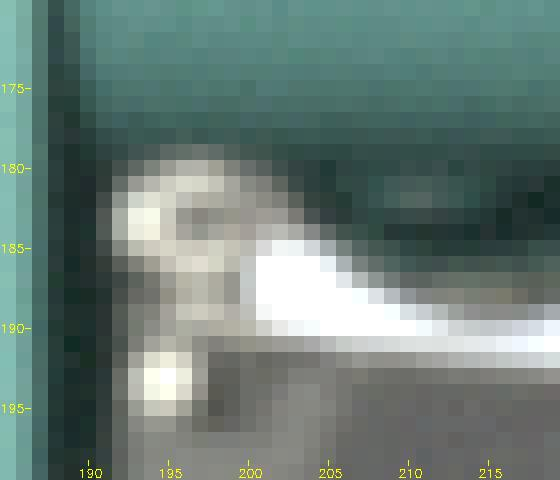

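```bash
python3 - <<'E'
from h import *
t=cams.snapshot('top')
ox,oy,yw=np.load('press.npy'); R=np.array([[np.cos(yw),-np.sin(yw)],[np.sin(yw),np.cos(yw)]])
toP=lambda w:(R.T@(np.array(w)[:2]-[ox,oy])*1e3).round(1)
im=cv2.imread('pics/t5.png'); i0=cv2.imread('pics/top0.png')
print(im[176:192,189:206].sum(2)); print(i0[178:193,188:200].sum(2))
for u,z in[((197,183.2),.162),((192.2,183.1),.15),((192.8,183.2),.15)]: print(onz(t,u,z).round(4),toP(onz(t,u,z)))
E
```

```text
[[120 171 207 220 217 226 224 221 226 218 216 225 228 220 222 220 219]
 [105 147 187 196 184 195 203 197 192 195 197 206 199 204 206 201 191]
 [117 123 155 170 180 176 179 192 176 186 186 177 181 171 178 180 172]
 [ 93 108 137 151 177 193 226 240 256 237 203 181 174 156 146 152 144]
 [ 92 101 124 174 228 290 349 401 404 361 289 247 212 170 143 133 113]
 [ 94  91 124 239 346 412 463 491 483 444 374 311 287 222 160 131 118]
 [ 89  88 163 328 473 508 484 433 401 388 367 344 315 286 212 141 126]
 [ 88  99 193 391 548 563 460 345 306 325 337 341 355 350 279 183 139]
 [ 90  97 196 386 530 546 455 374 339 375 385 366 407 428 387 311 231]
 [ 87 103 163 303 423 461 481 459 454 470 441 424 499 563 558 493 389]
 [ 79  95 131 211 289 357 439 485 505 480 420 452 613 681 690 664 555]
 [ 90  98 120 158 217 269 350 407 423 389 343 460 659 709 721 707 653]
 [ 78  82 104 172 234 255 325 394 418 387 341 453 641 703 718 711 676]
 [ 93  93 112 197 273 293 368 444 460 437 400 437 571 664 681 681 682]
 [ 97  94 111 195 271 317 363 392 383 390 399 419 475 537 564 580 604]
 [ 72  85 119 179 284 368 409 379 3
[... 219 characters left out ...]
 346 340 341 340 339]
 [325 337 355 415 490 487 409 352 340 326 331 335]
 [333 340 374 482 591 587 465 359 326 325 322 330]
 [319 336 371 482 586 578 452 340 300 288 293 302]
 [302 312 339 404 474 459 370 300 261 243 245 260]
 [250 254 279 304 330 318 284 275 269 255 233 238]
 [169 183 213 225 247 251 250 290 331 332 268 225]
 [115 145 205 237 250 255 268 344 424 426 317 246]
 [107 146 223 272 287 289 301 369 466 447 348 264]
 [111 139 203 249 280 293 309 361 402 374 301 248]
 [127 116 157 196 232 295 357 396 374 315 245 221]
 [135 141 137 156 226 362 483 521 463 339 220 228]]
[0.5017 0.1273 0.162 ] [-182.6   78.2]
[0.5039 0.1427 0.15  ] [-167.1   77.9]
[0.5036 0.1409 0.15  ] [-168.8   78. ]
```

Contact is felt at TCP y ≈ 55.5 mm (force −2.5 to −4 N). The top view shows the upper ring centre at (197,183.4) and the pin at (192.5,183.4), so they're in line sideways. I back off, rise 12 mm, then go forward to 14.5 mm past the contact point.

{"name": "arm_command", "arguments": {
  "plan": [-0.3, 0.03, 0, 0, 0, 0, 1, 0, 0, -0.6, 0, 0, 0, 1, 0, 0, -0.6, 0, 0, 0, 1, 0, 0, 0, 0, 0, 0, 1, 0.6, 0, 0, 0, 0, 0, 1, 0.6, 0, 0, 0, 0, 0, 1, 0.45, 0, 0, 0, 0, 0, 1, 0, 0, 0, 0, 0, 0, 1]
}}

```text
time: 11.92
tool_pos: [0.4922, 0.0704, 0.1569]
ee_rot: [-3.141, -0.0, 1.448]
wrist_force: [-0.5, -0.5, -5.5]
width: 0.0117
```

{"name": "arm_command", "arguments": {
  "plan": [0, 0, 0, 0, 0, 0, 1]
}}

```text
time: 12.05
tool_pos: [0.4922, 0.0699, 0.157]
ee_rot: [-3.141, 0.0, 1.447]
wrist_force: [-0.1, -0.7, -4.7]
width: 0.0121
```

```bash
python3 - <<'E'
from h import *
st(); s=snap('side','s6.png'); t=snap('top','t6.png'); st()
zoom('s6.png','e1.png',220,270,136,190,11); zoom('t6.png','e2.png',180,215,170,200,16)
E
```

```text
t 12.05 pos [492.2  69.9 157. ] rot [-1.7999e+02  1.0000e-02  8.2930e+01] F [-0.15 -0.66 -4.74] M [-0.05  0.07 -0.03] w 12.06
t 12.15 pos [492.2  69.8 157. ] rot [-180.      0.     82.91] F [ 0.01 -0.59 -4.62] M [-0.03  0.02 -0.02] w 11.73
```

View pics/e1.png

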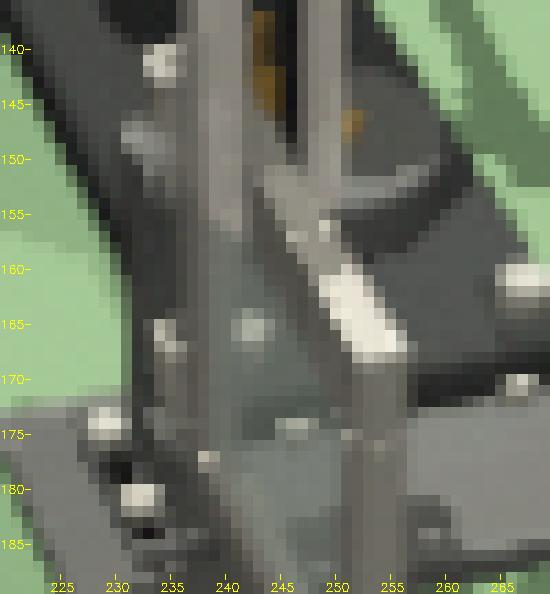

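View pics/e2.png

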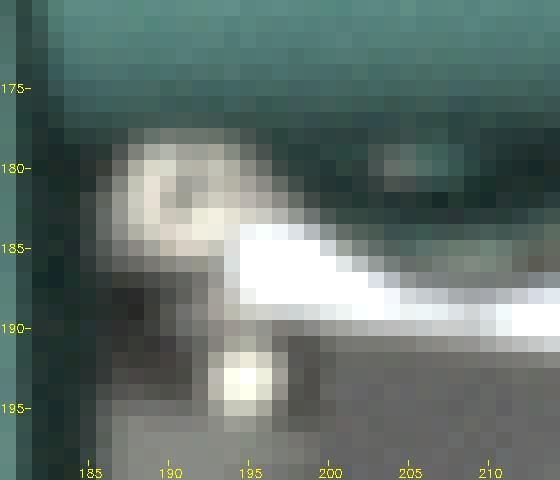

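The top view shows the pin glinting through the bore at (192.5,183.5), with the ring centre at about (191,182.2). That matches the expected parallax, so I lower gently.

{"name": "arm_command", "arguments": {
  "plan": [0, 0, 0.2, 0, 0, 0, 1, 0, 0, 0.15, 0, 0, 0, 1, 0, 0, 0.15, 0, 0, 0, 1, 0, 0, 0, 0, 0, 0, 1]
}}

```text
time: 12.65
tool_pos: [0.4921, 0.0699, 0.1518]
ee_rot: [-3.141, -0.0, 1.447]
wrist_force: [-0.2, 0.5, -5.5]
width: 0.0119
```

{"name": "arm_command", "arguments": {
  "plan": [0, 0, 0.1, 0, 0, 0, 1, 0, 0, 0.1, 0, 0, 0, 1, 0, 0, 0, 0, 0, 0, 1]
}}

```text
time: 13.02
tool_pos: [0.4922, 0.0699, 0.15]
ee_rot: [-3.141, -0.0, 1.447]
wrist_force: [-0.6, -0.2, -4.8]
width: 0.0116
```

{"name": "arm_command", "arguments": {
  "plan": [0, 0, 0.1, 0, 0, 0, 1, 0, 0, 0.1, 0, 0, 0, 1, 0, 0, 0.1, 0, 0, 0, 1, 0, 0, 0, 0, 0, 0, 1]
}}

```text
time: 13.52
tool_pos: [0.4922, 0.0699, 0.1469]
ee_rot: [-3.141, -0.0, 1.447]
wrist_force: [0.1, -0.6, -4.3]
width: 0.0119
```

{"name": "arm_command", "arguments": {
  "plan": [0, 0, 0.1, 0, 0, 0, 1, 0, 0, 0.1, 0, 0, 0, 1, 0, 0, 0.1, 0, 0, 0, 1, 0, 0, 0, 0, 0, 0, 1]
}}

```text
time: 14.02
tool_pos: [0.4922, 0.0699, 0.1439]
ee_rot: [-3.141, -0.0, 1.447]
wrist_force: [0.4, 0.2, -5.4]
width: 0.0115
```

{"name": "arm_command", "arguments": {
  "plan": [0, 0, 0.1, 0, 0, 0, 1, 0, 0, 0.1, 0, 0, 0, 1, 0, 0, 0, 0, 0, 0, 1]
}}

```text
time: 14.4
tool_pos: [0.4922, 0.0699, 0.1419]
ee_rot: [-3.141, -0.0, 1.447]
wrist_force: [-1.3, -0.6, -4.3]
width: 0.0115
```

{"name": "arm_command", "arguments": {
  "plan": [0, 0, 0.1, 0, 0, 0, 1, 0, 0, 0.1, 0, 0, 0, 1, 0, 0, 0.1, 0, 0, 0, 1, 0, 0, 0, 0, 0, 0, 1]
}}

```text
time: 14.9
tool_pos: [0.4922, 0.0699, 0.1389]
ee_rot: [-3.141, -0.0, 1.447]
wrist_force: [-0.2, 0.1, -6.1]
width: 0.0121
```

{"name": "arm_command", "arguments": {
  "plan": [0, 0, 0.1, 0, 0, 0, 1, 0, 0, 0, 0, 0, 0, 1]
}}

```text
time: 15.15
tool_pos: [0.4922, 0.0699, 0.138]
ee_rot: [-3.142, -0.0, 1.447]
wrist_force: [-0.3, -1.6, -5.5]
width: 0.0121
```

{"name": "arm_command", "arguments": {
  "plan": [0, 0, 0.1, 0, 0, 0, 1, 0, 0, 0, 0, 0, 0, 1]
}}

```text
time: 15.4
tool_pos: [0.4922, 0.0699, 0.137]
ee_rot: [-3.142, -0.0, 1.447]
wrist_force: [-0.2, -0.5, -5.3]
width: 0.0113
```

{"name": "arm_command", "arguments": {
  "plan": [0, 0, 0.1, 0, 0, 0, 1, 0, 0, 0, 0, 0, 0, 1]
}}

```text
time: 15.65
tool_pos: [0.4924, 0.0697, 0.1368]
ee_rot: [3.141, 0.0, 1.447]
wrist_force: [-1.9, -0.8, -1.4]
width: 0.0117
```

{"name": "arm_command", "arguments": {
  "plan": [0, 0, 0.1, 0, 0, 0, 1, 0, 0, 0, 0, 0, 0, 1]
}}

```text
time: 15.9
tool_pos: [0.4927, 0.0695, 0.1366]
ee_rot: [3.14, 0.0, 1.447]
wrist_force: [-2.3, -2.5, 5.8]
width: 0.0117
```

Landed at TCP z 136.9 mm, where the force went from −5 to +6 N. That is 20 mm below the approach height, so the guard is home. I ease off, release, and rise.

{"name": "arm_command", "arguments": {
  "plan": [0, 0, -0.15, 0, 0, 0, 1, 0, 0, 0, 0, 0, 0, 1, 0, 0, 0, 0, 0, 0, 0.6, 0, 0, 0, 0, 0, 0, 0.6, 0, 0, 0, 0, 0, 0, 0.6, 0, 0, 0, 0, 0, 0, 0.6]
}}

```text
time: 16.65
tool_pos: [0.4923, 0.07, 0.1365]
ee_rot: [3.142, -0.0, 1.447]
wrist_force: [-0.5, 0.7, -0.6]
width: 0.0376
```

```bash
python3 - <<'E'
from h import *
st(); s=snap('side','s7.png'); t=snap('top','t7.png'); st()
zoom('s7.png','e1.png',215,275,130,195,9); zoom('t7.png','e2.png',180,215,170,200,16)
E
```

```text
t 16.65 pos [492.3  70.  136.5] rot [ 1.7999e+02 -2.0000e-02  8.2930e+01] F [-0.51  0.75 -0.56] M [-0.07  0.1  -0.03] w 37.57
t 16.75 pos [492.2  70.  136.5] rot [ 1.800e+02 -1.000e-02  8.292e+01] F [-0.27  0.67  0.82] M [-0.04  0.09  0.01] w 37.46
```

View pics/e1.png

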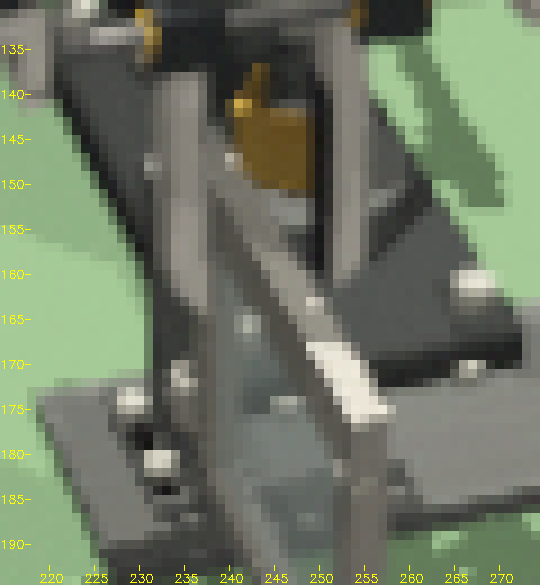

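View pics/e2.png

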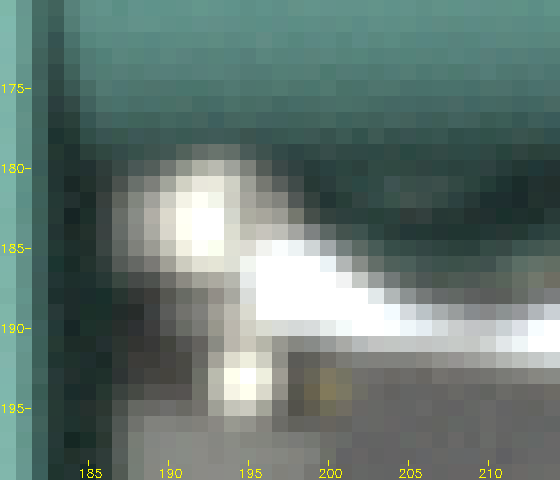

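The top view shows the pin filling the upper bore at (192,183). With the jaws open the guard stays put and wrist force is near zero, so it is hung. Now I rise, close the fingers and go round to the far face.

{"name": "arm_command", "arguments": {
  "plan": [0, 0, -1, 0, 0, 0, 0.6, 0, 0, -2, 0, 0, 0, 0.6, 0, 0, -2, 0, 0, 0, 0.6, 0, 0, -2, 0, 0, 0, 0.6, -2.6, -1.3, 0, 0, 0, 0, 1, -2.7, -1.4, 0, 0, 0, 0, 1, 0, 0, 0, 0, 0, 0, 1, 0, 0, 0, 0, 0, 0, 1]
}}

```text
time: 17.75
tool_pos: [0.4594, 0.021, 0.2071]
ee_rot: [3.14, -0.001, 1.447]
wrist_force: [0.1, 0.8, 0.2]
width: 0.0018
```

```bash
python3 - <<'E'
from h import *
st(); show('side','f1.png',190,320,90,210,5)
E
```

```text
t 17.75 pos [459.4  21.  207.1] rot [ 1.7993e+02 -4.0000e-02  8.2910e+01] F [0.06 0.8  0.15] M [-0.03  0.08  0.05] w 1.76
```

View pics/f1.png

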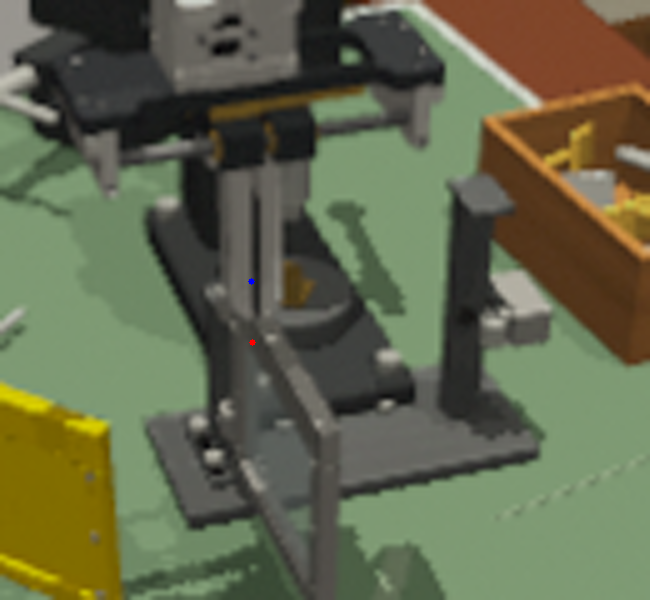

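{"name": "arm_command", "arguments": {
  "plan": [0, 0, 2, 0, 0, 0, 1, 0, 0, 2, 0, 0, 0, 1, 0, 0, 1.5, 0, 0, 0, 1, 0, 0, 1.2, 0, 0, 0, 1, 0, 0, 0, 0, 0, 0, 1, 0, 0, 0, 0, 0, 0, 1]
}}

```text
time: 18.55
tool_pos: [0.4594, 0.0206, 0.1402]
ee_rot: [3.14, -0.0, 1.447]
wrist_force: [0.4, 0.8, -0.0]
width: 0.0002
```

```bash
python3 - <<'E'
from h import *
st(); show('side','f2.png',190,320,90,210,5)
# rows for arc: dth=-3deg tool z, about hinge
import numpy as np
A=np.array([.5011,.1413]); p,R=pose(); 
v=R.inv().apply(np.r_[p[:2]-A,0]); print('tool-frame vec from hinge',v)
for d in(3,4):
    R2=Ro.from_euler('z',d,degrees=True); q=R2.apply(np.r_[p[:2]-A,0]); print(d,R.inv().apply(q-np.r_[p[:2]-A,0])*100)
E
```

```text
t 18.55 pos [459.4  20.6 140.2] rot [ 1.7993e+02 -1.0000e-02  8.2920e+01] F [ 0.39  0.81 -0.05] M [-0.04  0.05  0.02] w 0.17
tool-frame vec from hinge [-1.24921741e-01 -2.64060732e-02 -6.92600679e-05]
3 [-0.12107903  0.65740785  0.00109266]
4 [-0.1537697   0.87784122  0.00146058]
```

View pics/f2.png

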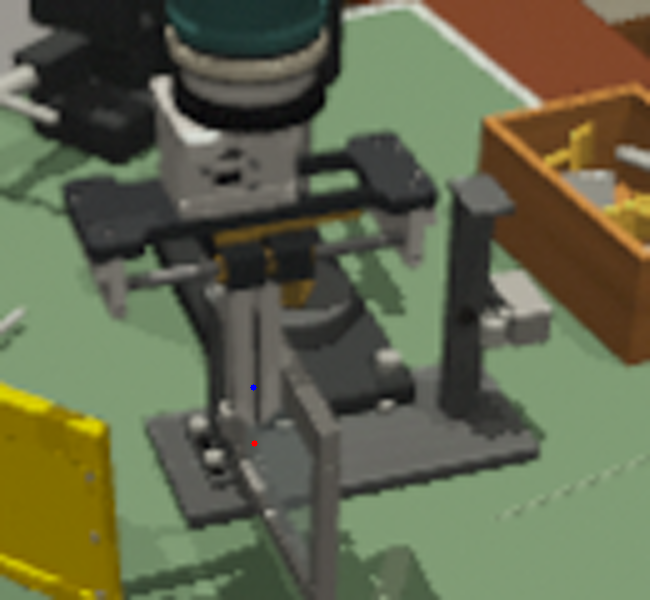

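{"name": "arm_command", "arguments": {
  "plan": [0, 0.6, 0, 0, 0, 0, 1, -0.08, 0.66, 0, 0, 0, -3, 1, -0.08, 0.66, 0, 0, 0, -3, 1, -0.08, 0.66, 0, 0, 0, -3, 1, -0.08, 0.66, 0, 0, 0, -3, 1, -0.08, 0.66, 0, 0, 0, -3, 1, 0, 0, 0, 0, 0, 0, 1]
}}

```text
time: 19.48
tool_pos: [0.4984, 0.0151, 0.1398]
ee_rot: [3.141, 0.0, 1.708]
wrist_force: [0.1, -0.4, -0.2]
width: 0.0004
```

```bash
python3 - <<'E'
from h import *
st(); show('side','f3.png',190,320,90,210,5)
E
```

```text
t 19.475 pos [498.4  15.1 139.8] rot [1.7996e+02 1.0000e-02 9.7870e+01] F [ 0.06 -0.41 -0.25] M [-0.06  0.04 -0.04] w 0.43
```

View pics/f3.png

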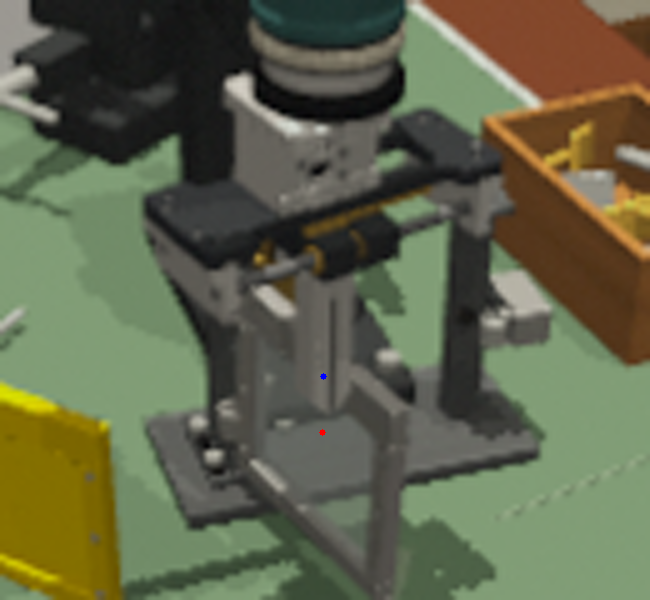

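The guard is swinging: its free edge has moved from px (325,430) to (400,410) in the crop, with negligible force. I continue the arc.

{"name": "arm_command", "arguments": {
  "plan": [-0.08, 0.66, 0, 0, 0, -3, 1, -0.08, 0.66, 0, 0, 0, -3, 1, -0.08, 0.66, 0, 0, 0, -3, 1, -0.08, 0.66, 0, 0, 0, -3, 1, -0.08, 0.66, 0, 0, 0, -3, 1, -0.08, 0.66, 0, 0, 0, -3, 1, -0.08, 0.66, 0, 0, 0, -3, 1, -0.08, 0.66, 0, 0, 0, -3, 1]
}}

```text
time: 20.52
tool_pos: [0.5495, 0.0258, 0.1398]
ee_rot: [3.142, 0.0, 2.129]
wrist_force: [0.3, 0.3, -0.1]
width: 0.0002
```

{"name": "arm_command", "arguments": {
  "plan": [-0.08, 0.66, 0, 0, 0, -3, 1, -0.08, 0.66, 0, 0, 0, -3, 1, -0.08, 0.66, 0, 0, 0, -3, 1, -0.08, 0.66, 0, 0, 0, -3, 1, -0.08, 0.66, 0, 0, 0, -3, 1, -0.08, 0.66, 0, 0, 0, -3, 1, -0.08, 0.66, 0, 0, 0, -3, 1, 0, 0, 0, 0, 0, 0, 1]
}}

```text
time: 21.52
tool_pos: [0.5879, 0.0519, 0.1396]
ee_rot: [3.141, -0.0, 2.494]
wrist_force: [-0.1, 0.2, -0.1]
width: 0.0006
```

```bash
python3 - <<'E'
from h import *
st(); show('side','f4.png',190,320,90,210,5)
E
```

```text
t 21.525 pos [587.9  51.9 139.6] rot [179.99  -0.   142.87] F [-0.06  0.16 -0.09] M [-0.01  0.03 -0.02] w 0.63
```

View pics/f4.png

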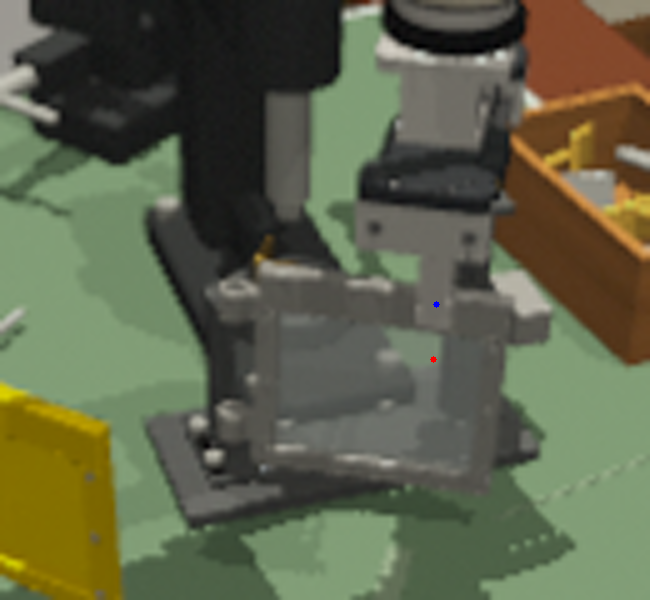

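{"name": "arm_command", "arguments": {
  "plan": [-0.08, 0.66, 0, 0, 0, -3, 1, -0.08, 0.66, 0, 0, 0, -3, 1, -0.08, 0.66, 0, 0, 0, -3, 1, -0.08, 0.66, 0, 0, 0, -3, 1, -0.04, 0.44, 0, 0, 0, -2, 1, -0.04, 0.44, 0, 0, 0, -2, 1, -0.04, 0.44, 0, 0, 0, -2, 1, 0, 0, 0, 0, 0, 0, 1]
}}

```text
time: 22.58
tool_pos: [0.611, 0.0841, 0.1395]
ee_rot: [3.141, -0.0, 2.809]
wrist_force: [0.9, 0.5, 0.0]
width: 0.0003
```

```bash
python3 - <<'E'
from h import *
st(); show('side','f5.png',190,320,90,210,5); t=snap('top','t8.png'); zoom('t8.png','f6.png',170,235,115,200,7)
E
```

```text
t 22.575 pos [611.   84.1 139.5] rot [ 1.7999e+02 -1.0000e-02  1.6095e+02] F [0.92 0.51 0.01] M [-0.01  0.04  0.07] w 0.35
```

View pics/f5.png

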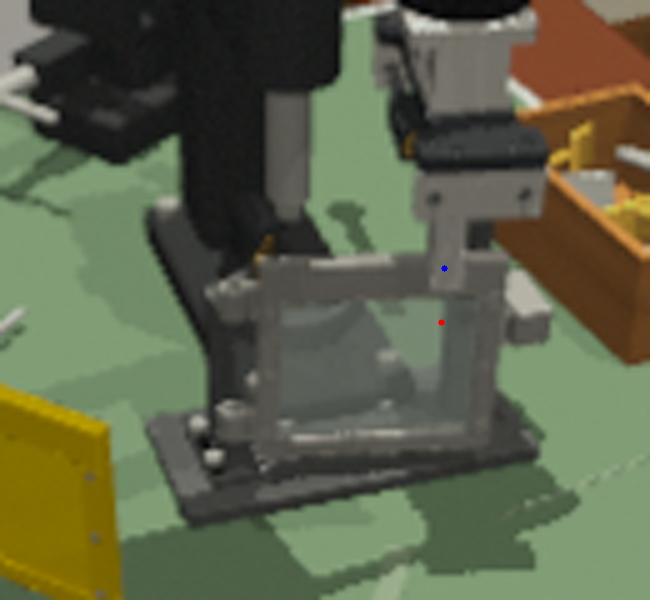

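View pics/f6.png

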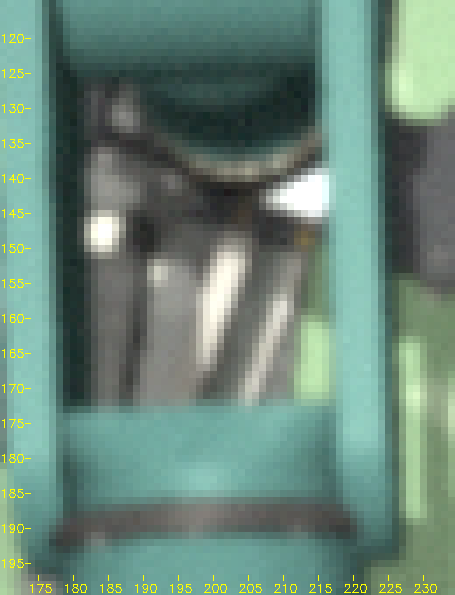

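The guard is about 12° short of shut, with its free edge passing px (288,155) in the side view. Force is small, so I continue in smaller steps.

{"name": "arm_command", "arguments": {
  "plan": [-0.03, 0.33, 0, 0, 0, -1.5, 1, -0.03, 0.33, 0, 0, 0, -1.5, 1, -0.02, 0.22, 0, 0, 0, -1, 1, -0.02, 0.22, 0, 0, 0, -1, 1, 0, 0, 0, 0, 0, 0, 1]
}}

```text
time: 23.3
tool_pos: [0.615, 0.0931, 0.1396]
ee_rot: [-3.14, -0.0, 2.895]
wrist_force: [-1.1, -4.1, 1.2]
width: 0.0006
```

{"name": "arm_command", "arguments": {
  "plan": [-0.02, 0.22, 0, 0, 0, -1, 1, 0, 0, 0, 0, 0, 0, 1]
}}

```text
time: 23.55
tool_pos: [0.6161, 0.0962, 0.1396]
ee_rot: [3.141, 0.0, 2.913]
wrist_force: [-1.1, -2.6, 0.3]
width: 0.0005
```

{"name": "arm_command", "arguments": {
  "plan": [-0.02, 0.22, 0, 0, 0, -1, 1, 0, 0, 0, 0, 0, 0, 1]
}}

```text
time: 23.8
tool_pos: [0.6167, 0.0996, 0.1395]
ee_rot: [3.139, -0.0, 2.932]
wrist_force: [0.1, 0.7, -0.9]
width: 0.0007
```

{"name": "arm_command", "arguments": {
  "plan": [-0.02, 0.22, 0, 0, 0, -1, 1, 0, 0, 0, 0, 0, 0, 1]
}}

```text
time: 24.05
tool_pos: [0.6172, 0.1011, 0.1395]
ee_rot: [3.141, -0.0, 2.949]
wrist_force: [0.0, 0.1, -0.6]
width: 0.0005
```

Force peaked at about 4 N, then dropped to zero, which suggests the guard has passed the catch. I check by picture.

```bash
python3 - <<'E'
from h import *
st(); s=snap('side','s9.png'); zoom('s9.png','g1.png',255,310,125,185,10); t=snap('top','t9.png'); zoom('t9.png','g2.png',170,235,115,200,7)
E
```

```text
t 24.05 pos [617.2 101.1 139.5] rot [ 1.7995e+02 -1.0000e-02  1.6897e+02] F [ 0.01  0.14 -0.57] M [-0.01 -0.03  0.06] w 0.5
```

View pics/g1.png

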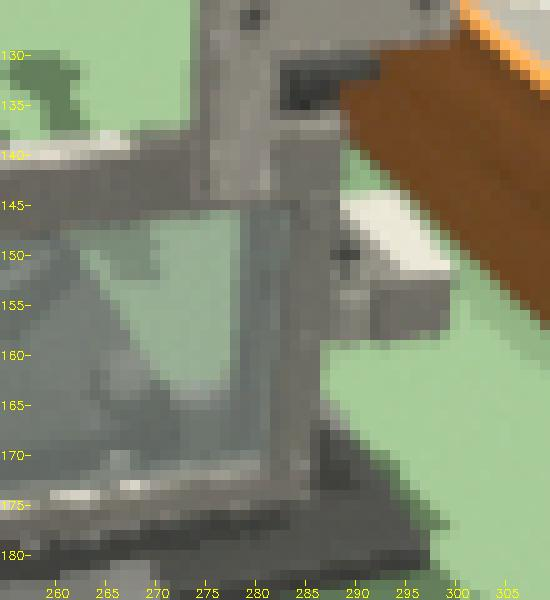

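View pics/g2.png

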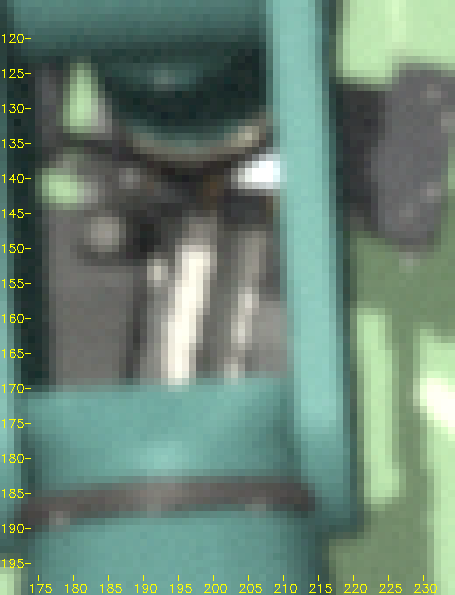

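```bash
python3 - <<'E'
from h import *
s=cams.snapshot('side'); A=np.array([.5011,.1413,.030])
ox,oy,yw=np.load('press.npy')
for ga in(-14,-11,-8,-6.5,-5,-3):
    u=np.array([np.cos(np.radians(ga)),np.sin(np.radians(ga)),0]); v=np.array([-u[1],u[0],0])
    # guard y: opening front face: press -x side = -v side
    print(ga,[tuple(proj(s,A+164*.001*u+w*v+[0,0,z])[0].round(1)) for w,z in((-.006,.14),(.006,.14),(-.006,0))], proj(s,A+.1*u-.006*v+[0,0,.14])[0].round(1))
print('shut nominal',np.degrees(yw)-90)
E
```

```text
-14 [(np.float64(290.5), np.float64(137.5)), (np.float64(289.4), np.float64(135.5)), (np.float64(287.3), np.float64(174.9))] [269.8 139.6]
-11 [(np.float64(289.7), np.float64(136.0)), (np.float64(288.5), np.float64(134.0)), (np.float64(286.7), np.float64(173.3))] [269.5 138.7]
-8 [(np.float64(288.8), np.float64(134.6)), (np.float64(287.4), np.float64(132.7)), (np.float64(285.8), np.float64(171.8))] [269.  137.8]
-6.5 [(np.float64(288.3), np.float64(133.9)), (np.float64(286.8), np.float64(132.0)), (np.float64(285.4), np.float64(171.0))] [268.8 137.3]
-5 [(np.float64(287.8), np.float64(133.2)), (np.float64(286.2), np.float64(131.3)), (np.float64(284.9), np.float64(170.3))] [268.5 136.9]
-3 [(np.float64(287.1), np.float64(132.3)), (np.float64(285.3), np.float64(130.5)), (np.float64(284.2), np.float64(169.3))] [268.1 136.3]
shut nominal -7.098079388665624
```

{"name": "arm_command", "arguments": {
  "plan": [-0.02, 0.22, 0, 0, 0, -1, 1, 0, 0, 0, 0, 0, 0, 1]
}}

```text
time: 24.45
tool_pos: [0.6179, 0.1026, 0.1396]
ee_rot: [3.141, 0.0, 2.966]
wrist_force: [0.1, 0.9, -0.0]
width: 0.0008
```

{"name": "arm_command", "arguments": {
  "plan": [-0.02, 0.22, 0, 0, 0, -1, 1, 0, 0, 0, 0, 0, 0, 1]
}}

```text
time: 24.7
tool_pos: [0.6185, 0.1047, 0.1396]
ee_rot: [3.141, 0.0, 2.983]
wrist_force: [-0.2, 0.0, -0.1]
width: 0.0001
```

{"name": "arm_command", "arguments": {
  "plan": [-0.02, 0.22, 0, 0, 0, -1, 1, 0, 0, 0, 0, 0, 0, 1]
}}

```text
time: 24.95
tool_pos: [0.619, 0.1071, 0.1396]
ee_rot: [3.141, -0.0, 3.001]
wrist_force: [0.1, -0.0, 1.4]
width: 0.0008
```

```bash
python3 - <<'E'
from h import *
st(); s=snap('side','s10.png'); zoom('s10.png','g1.png',255,310,125,185,10)
E
```

```text
t 24.95 pos [619.  107.1 139.6] rot [179.97  -0.   171.95] F [ 0.14 -0.01  1.39] M [ 0.04 -0.05  0.03] w 0.82
```

View pics/g1.png

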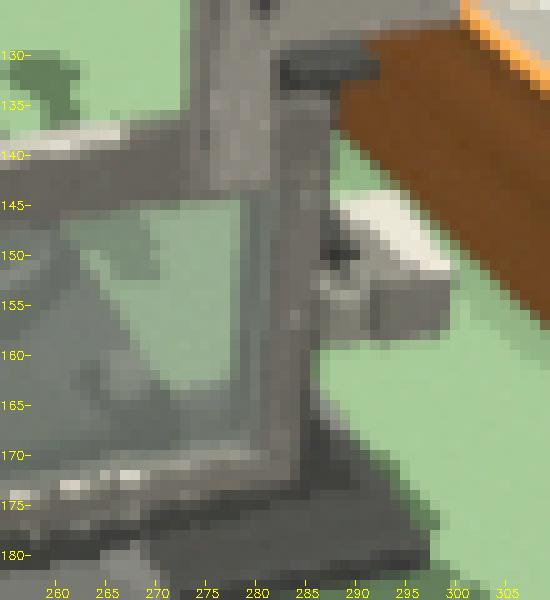

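{"name": "arm_command", "arguments": {
  "plan": [-0.02, 0.22, 0, 0, 0, -1, 1, 0, 0, 0, 0, 0, 0, 1]
}}

```text
time: 25.25
tool_pos: [0.6195, 0.1091, 0.1396]
ee_rot: [3.141, 0.0, 3.018]
wrist_force: [0.4, -0.4, -0.4]
width: 0.0001
```

{"name": "arm_command", "arguments": {
  "plan": [-0.01, 0.11, 0, 0, 0, -0.5, 1, 0, 0, 0, 0, 0, 0, 1]
}}

```text
time: 25.5
tool_pos: [0.6197, 0.1098, 0.1396]
ee_rot: [-3.141, -0.0, 3.027]
wrist_force: [-1.3, -0.7, 0.2]
width: 0.0002
```

{"name": "arm_command", "arguments": {
  "plan": [-0.01, 0.11, 0, 0, 0, -0.5, 1, 0, 0, 0, 0, 0, 0, 1]
}}

```text
time: 25.75
tool_pos: [0.6199, 0.1103, 0.1396]
ee_rot: [-3.14, -0.0, 3.035]
wrist_force: [-1.5, -2.5, 0.5]
width: 0.0002
```

{"name": "arm_command", "arguments": {
  "plan": [0, 0.1, 0, 0, 0, 0, 1, 0, 0, 0, 0, 0, 0, 1]
}}

```text
time: 26.0
tool_pos: [0.62, 0.1109, 0.1396]
ee_rot: [-3.14, -0.0, 3.035]
wrist_force: [-1.0, -5.5, 0.4]
width: 0.0007
```

{"name": "arm_command", "arguments": {
  "plan": [0, 0.1, 0, 0, 0, 0, 1, 0, 0, 0, 0, 0, 0, 1]
}}

```text
time: 26.25
tool_pos: [0.62, 0.1113, 0.1396]
ee_rot: [-3.139, -0.0, 3.034]
wrist_force: [-1.0, -6.8, 1.3]
width: 0.0007
```

```bash
python3 - <<'E'
from h import *
st(); s=snap('side','s11.png'); zoom('s11.png','g1.png',255,310,125,185,10)
E
```

```text
t 26.25 pos [620.  111.3 139.6] rot [-1.7983e+02 -1.0000e-02  1.7385e+02] F [-1.03 -6.79  1.32] M [-1.12  0.24  0.03] w 0.72
```

View pics/g1.png

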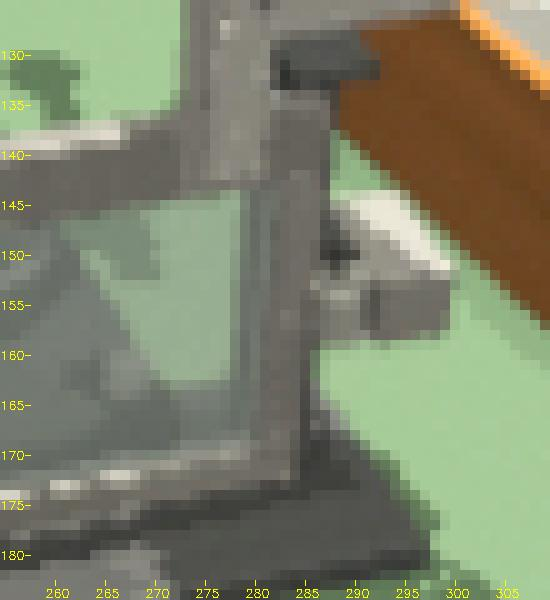

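{"name": "arm_command", "arguments": {
  "plan": [0, 0.1, 0, 0, 0, 0, 1, 0, 0, 0, 0, 0, 0, 1]
}}

```text
time: 26.55
tool_pos: [0.6201, 0.1115, 0.1397]
ee_rot: [-3.137, -0.0, 3.034]
wrist_force: [-2.1, -7.3, 0.2]
width: 0.0009
```

{"name": "arm_command", "arguments": {
  "plan": [0, -0.3, 0, 0, 0, 0, 1, 0, -0.3, 0, 0, 0, 0, 1, 0, -0.5, 0, 0, 0, 0, 1, 0, -1, 0, 0, 0, 0, 1, 0, 0, 0, 0, 0, 0, 1]
}}

```text
time: 27.18
tool_pos: [0.618, 0.0925, 0.1396]
ee_rot: [3.141, 0.0, 3.035]
wrist_force: [0.7, -0.0, -0.4]
width: 0.0006
```

```bash
python3 - <<'E'
from h import *
st(); s=snap('side','s12.png'); zoom('s12.png','g1.png',255,310,125,185,10)
E
```

```text
t 27.175 pos [618.   92.5 139.6] rot [1.7998e+02 1.0000e-02 1.7387e+02] F [ 0.66 -0.03 -0.41] M [ 0.04  0.02 -0.02] w 0.56
```

View pics/g1.png

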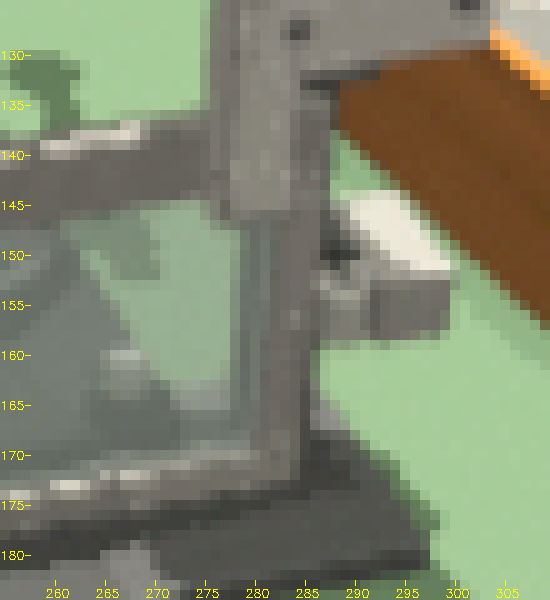

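```bash
python3 - <<'E'
from h import *
ims=[cv2.imread('pics/'+n)[138:164,278:304] for n in('side0.png','s7.png','s9.png','s10.png','s11.png','s12.png')]
row=[cv2.convertScaleAbs(cv2.resize(i,None,fx=10,fy=10,interpolation=cv2.INTER_NEAREST),alpha=1.4) for i in ims]
for r,n in zip(row,('0','7','9','10','11','12')): cv2.putText(r,n,(5,20),0,.6,(0,0,255),2)
o=np.vstack([np.hstack(row[:3]),np.hstack(row[3:])]); cv2.imwrite('pics/g3.png',o)
E
```

```text
(no output)
```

View pics/g3.png

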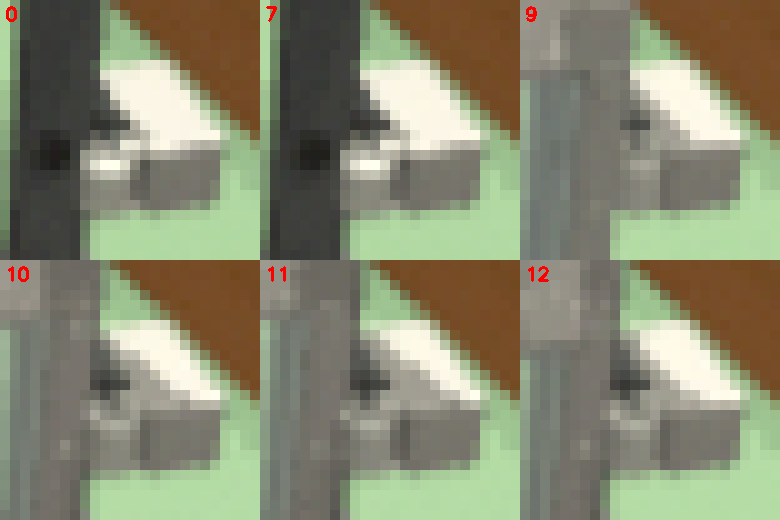

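```bash
python3 - <<'E'
from h import *
for n in('side0','s7','s9','s10','s11','s12'):
    i=cv2.imread('pics/'+n+'.png').sum(2); print(n); print(i[155:158,282:302])
E
```

```text
side0
[[113 109 122 144 261 352 400 411 360 235 193 236 242 239 244 247 241 240
  371 389]
 [123 130 137 150 232 271 286 288 279 204 198 237 241 237 243 244 239 261
  375 396]
 [131 129 134 150 236 270 280 281 272 214 206 236 238 240 241 240 236 266
  375 398]]
s7
[[110 110 125 144 261 357 401 412 365 238 197 235 245 243 243 246 242 241
  372 390]
 [119 126 134 147 229 270 287 286 278 204 202 234 238 241 242 245 242 263
  374 399]
 [130 133 133 156 239 273 285 283 270 212 209 238 240 242 242 243 238 266
  377 398]]
s9
[[261 232 240 244 245 242 261 292 311 299 221 234 245 245 242 250 242 245
  375 395]
 [266 229 237 248 246 245 255 273 287 283 220 237 244 243 243 244 242 269
  380 402]
 [265 230 236 245 244 245 260 276 285 276 218 238 245 243 242 243 241 267
  381 403]]
s10
[[235 240 246 233 217 239 287 309 310 266 206 235 246 246 246 249 245 245
  378 396]
 [234 247 289 245 219 239 265 277 286 251 209 234 248 245 243 249 244 266
  380 406]
 [232 253 265 238 226 244 272 278 280 244 205 237 245 242 245 244 239 272
  381 402]]
s11
[[235 241 244 217 216 264 300 314 300 220 187 237 249 246 245 241 244 244
  378 395]
 [236 266 255 216 223 249 271 281 277 215 192 235 244 246 244 243 242 266
  380 403]
 [239 255 248 225 231 254 274 280 277 224 200 240 242 246 241 242 241 269
  380 404]]
s12
[[235 241 248 235 222 243 288 311 312 262 205 235 246 244 245 250 245 245
  378 396]
 [232 251 286 244 220 239 262 278 283 253 209 235 244 243 246 245 240 266
  381 404]
 [235 252 265 238 225 244 269 278 281 243 206 240 244 244 243 245 244 270
  382 405]]
```

On release the guard settled back to the same pixels as in s10. The roller is visibly out again: its right edge is at column 291, as in the free state but partly loaded. It was fully retracted in s9. So the guard passed the catch and rests between roller and buffer. I retreat clear and check the full views.

{"name": "arm_command", "arguments": {
  "plan": [0, -2, 0, 0, 0, 0, 1, 0, -2, -1, 0, 0, 0, 1, 0, -1, -4, 0, 0, 0, 1, 0, 0, -5, 0, 0, 0, 1, 0, -4, -3, 0, 0, 0, 1, 0, -5, 0, 0, 0, 0, 1, 0, -5, 0, 0, 0, 0, 1, 0, -5, 0, 0, 0, 0, 1]
}}

```text
time: 28.22
tool_pos: [0.5918, -0.1484, 0.2708]
ee_rot: [-3.141, 0.002, 3.034]
wrist_force: [0.5, -1.2, 0.0]
width: 0.0004
```

{"name": "arm_command", "arguments": {
  "plan": [0, -5, 0, 0, 0, 0, 1, 0, -5, 0, 0, 0, 0, 1, 0, -5, 0, 0, 0, 0, 1, 0, 0, 0, 0, 0, 0, 1]
}}

```text
time: 28.72
tool_pos: [0.5748, -0.2995, 0.2693]
ee_rot: [-3.141, -0.001, 3.029]
wrist_force: [0.1, 0.1, -0.5]
width: 0.0004
```

```bash
python3 - <<'E'
from h import *
st(); s=snap('side','s13.png'); t=snap('top','t13.png')
a=cv2.resize(s['pixels'][90:210,190:320,::-1],None,fx=4,fy=4,interpolation=cv2.INTER_CUBIC)
b=cv2.resize(t['pixels'][110:210,150:240,::-1],None,fx=3,fy=3,interpolation=cv2.INTER_CUBIC)
o=np.zeros((480,795,3),np.uint8);o[:480,:520]=a;o[:300,525:795]=b;cv2.imwrite('pics/k1.png',o)
i=cv2.imread('pics/s13.png').sum(2); print(i[155:158,282:302])
E
```

```text
t 28.725 pos [ 574.8 -299.5  269.3] rot [-1.7996e+02 -4.0000e-02  1.7354e+02] F [ 0.08  0.1  -0.46] M [ 0.02 -0.03  0.01] w 0.38
[[270 275 275 260 243 306 397 439 422 316 241 267 278 274 275 278 272 273
  413 433]
 [272 282 316 273 245 285 307 315 316 279 246 264 272 273 274 276 271 293
  416 438]
 [273 282 292 262 260 288 314 314 313 270 242 268 271 271 273 272 271 297
  417 441]]
```

View pics/k1.png

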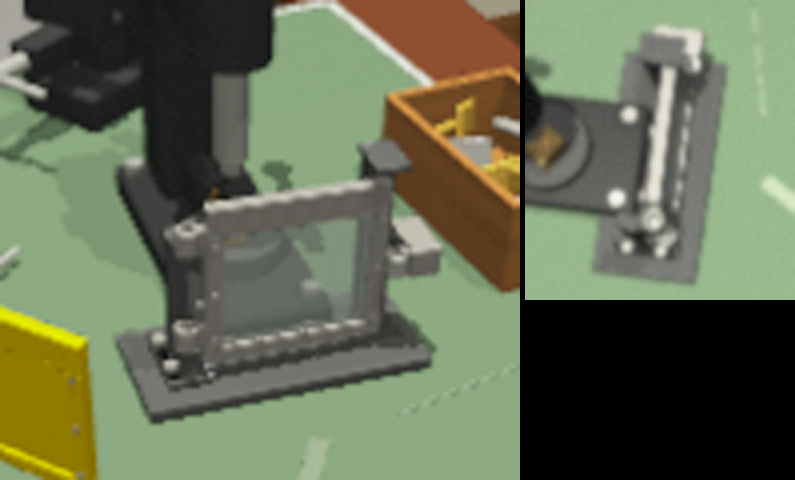

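View pics/s13.png

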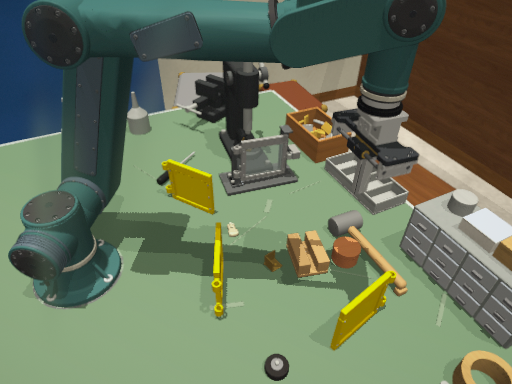

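View pics/t13.png

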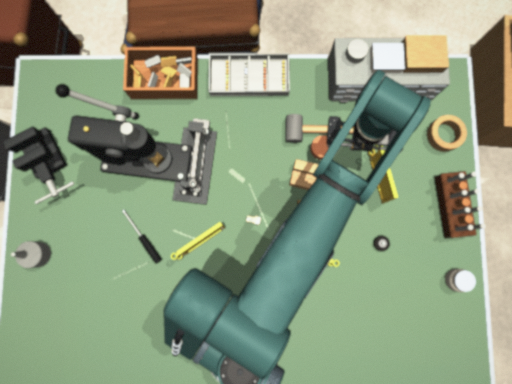

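```bash
python3 - <<'E'
from h import *
a=cv2.imread('pics/side0.png').astype(int);b=cv2.imread('pics/s13.png').astype(int)
for n,(x,y) in dict(cap_a=(272,261),tin=(346,252),zip=(233,229),wheel=(277,366),screwdr=(170,172),mallet=(345,222),capb=(247,147)).items():
    print(n,abs(a[y-10:y+11,x-12:x+13]-b[y-10:y+11,x-12:x+13]).mean().round(1))
print(close_job())
E
```

```text
cap_a 40.0
tin 27.5
zip 10.3
wheel 9.7
screwdr 9.3
mallet 13.1
capb 34.2
the job is handed in; nothing more can be done
None
```

The guard is hung on both pintles and shut behind the roller catch, and the job is handed in at about 29 s of the 72 s allowed.

**What I did**
- I gripped the grey guard by its top rail, lifted it out of the rest and carried it to the press.
- I found the hinge axis by touching the tubes lightly against the pins (2.5–4 N), then set the sockets over the pins.
- I lowered in 1–2 mm steps with no resistance until it landed on the shoulders, 20 mm below the approach height as expected. I pressed about 11 N beyond its weight before easing off and releasing.
- With closed fingers I swung it shut. I felt about 4 N at the catch, then none, then up to about 7 N when pressing it on against the buffer.

**Last checks**
- **Guard and catch:** after I withdrew, the guard stayed put. Its corner sits under the tab, and it lies within about 1° of the bar, as the hinge offset predicts.
- **Roller:** it had been pushed fully in as the edge passed and is partly out again in the final picture. That fits the edge being held, but I did not pull on the guard to prove it.
- **Other things:** the bystanders look to be in their old places by eye. My crude pixel comparison was low for the zip housing, wheel, screwdriver and mallet. It was high for the tin and both corner caps, which I put down to the arm's shadow and the guard coming into or leaving the view; I did not measure those separately.

**One disagreement with the text:** the fingertips appeared about 17–20 mm higher along the tool than described, so I gripped 12 mm lower than first planned, and the grip held.

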